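Close the print press with the nuts that fit, then scan its job card

ROBOT

A 6-joint arm with a two-finger parallel gripper is mounted at the origin on the work surface. World frame = base frame: x ahead of the robot, y to its left, z up, the work surface at z = 0. Lengths are in m, angles in rad, forces in N, time in s.
With the tool pointing down it reaches from about 0.35 to 0.85 m from the base axis. Payload 8.1 kg.
Tool frame: the origin (TCP) lies at the very end of the fingers, on their centre line; the grasp point (between the pads) lies robot.grip_point_offset behind it (robot.grip_point_offset is the distance from the TCP to the grasp point, in m); z points along the fingers, y is the line along which they close (so a half turn about z gives the same grasp; the last joint's range is limited). The gripper opens to 93 mm and grips with 3 to 60 N. Pads are 15 mm wide; open, the fingers measure 128 mm over their backs; the gripper's body (75 mm by 188 mm) begins 65 mm behind the grasp point.
Start: joints at [-1.26, 0.13, 1.488, -0, 1.523, -0.085], TCP at [0.231, -0.554, 0.219] pointing down, gripper open.
Joint ranges: [-2.96, 2.96], [-0.89, 2.26], [0.02, 2.5], [-1.34, 4.48], [0, 2.73], [-2.66, 2.66]. Speed limits (rad/s): [2.39, 2.39, 2.79, 3.14, 3.14, 3.14].

INTERFACE

Orientations are given as a rotation vector (axis times angle).
In Python, from plant import robot, eyes gives the robot as it stands. The module is installed in compiled form; this text tells all that it offers.
- The arm moves only by the tool apply_moves, never from a script. Its argument "steps" is one flat list of numbers, 7 for each row, row after row: the shift along the tool's x, y, z in units of 30 mm (1.0 is 30 mm), then the turn, a rotation vector about the tool's x, y, z in units of 6 degrees (1.0 is 6 degrees), then the opening in per cent of the stroke, from 0 (shut) to 100 (fully open). In form: [dx, dy, dz, ax, ay, az, fingers, dx, dy, dz, ax, ay, az, fingers, ...]. A call has 1 to 12 rows; each row shifts and turns the commanded pose from where the row before left it, along the tool's axes as they then stand; what a row does not reach is not made up. A row lasts 1/12 s, in which the tool goes at most 41.7 mm and 7.16 degrees, less where a joint would pass 70% of its speed; a pose out of reach is approached as far as the arm can. A call is refused whole if a number of a shift passes 1 or a number of a turn 1, either way. A call with a gripper value outside its range is refused whole. The fingers move at their own pace and stop on an object; "grip_force" is the grip in N (left out, the last holds). Time passes only in rows, so rows that do not move let the fingers close. It gives the time, the measured TCP pose, the force, the opening and the grip force at its end, in the units of the state.
- robot.read_state(): the state, without advancing time (a new reading comes with each control period).
- eyes.read_camera(name): name is "side" or "top"; returns the picture (384x512x3 uint8, red, green, blue); there is no depth.
- eyes.calibration(name): a dict with "K" (3x3 intrinsics, pixels), "R" (3x3) and "t" (3): a world point X has camera coordinates R X + t. Camera axes: x right, y down, z forward; pixel columns grow to the right and rows downward; lengths in m; the calibration is good to about 2 mm. A picture is of the moment at which its call begins. calibration takes no time and is no camera call.
- robot.close_job(): hands the job in; it is judged then, once.
Trained networks look in the newest picture that a camera, given by its name, has taken for a name from the list of things; names that differ only in an ending like _2 or _b are one class to them, and where a whole thing is asked for, a point or a joint stands for the part that bears it (a point fixed in the world has none). Each returns a list of dicts, best first, with "conf" (0 to 1); they miss things now and then, are a little off and sometimes report something else, mostly with a low value. They report only what shows in the picture. A call takes as long as a camera call. They do not tell look-alikes from the thing itself.
- eyes.search_frame(camera, thing): "rect" ([left, top, width, height] in pixels, round what is visible of it).
- eyes.place_of(camera, thing): "xy" ([column, row] in pixels: a listed point, or the origin of a listed thing).
The state is a dict: "t": time; "q": joint angles; "dq": joint speeds; "joint_torque": joint torques, N m; "tool_pos": TCP position; "orientation": TCP orientation; "force": force on the tool from outside, world axes, zero at the start; "wrist_torque": the same for the moment, N m; "opening": finger opening in m; "gripper_force": force on a finger pad.
Only numpy, scipy, OpenCV 4.12 (cv2) and the standard library are available. Lean on these libraries where they do the work, as an engineer would, in place of code of your own. Each camera call takes 0.05 s, during which the arm holds its last target. There are 200 camera calls.

TASK

Close the small print press: by trial, find for each of its two studs a brass nut that screws onto it, and turn it clockwise fully home, flat on the board; put every nut left over into the grey tray. Once both nuts are home, pick up the hand scanner, aim it squarely at the middle of the barcode on the sloping job card from about 10 cm, hold it steady there for three seconds, and lay it back on its rubber mat. Do not disturb the bottle and the ink jar.

Things in the scene. Friction and masses are not known exactly. Their poses are not given: they have to be found in the camera images.
- left_foot (a point): where the axis of the left (+y) upright fixed steel stud meets the press's flat wooden board (140 x 280 mm, its top 50 mm over the bench). z is up. The stud: core 27 mm across, 62 mm tall with a 5 mm cone at its tip; coarse multi-start right-hand ridges, 41 mm across, on its lowest 27 mm. A nut fully home has its centre 20 mm over this. The two studs have different threads, swapped from start to start.
- right_foot (a point): the same for the right stud, 160 mm off. A nut let down on a stud, collar up (radial play 1 mm), rests with its rim 3 to 27 mm over the board, by its yaw. Lead of both threads 48 mm: a fitting nut turned clockwise (from above) sinks 12 mm per quarter turn till its rim meets the board, within a full turn. A wrong one jams 5 to 20 mm short (a right one may catch at first too: turn back, try again); unscrew, lift off. Each nut fits one stud.
- nut_red_mid (a point): centre, half-way up (20 mm over its lower rim), of a loose hexagonal brass nut with a red collar round its upper bore; 64 mm across flats, 74 across corners, 41 high, about 0.6 kg. z runs up its bore; x is normal to one of the six flats. Stands collar up. The lugs inside, from 4 mm above the rim and hidden by the collar, suit one of two threads. May be absent.
- nut_blue_mid (a point): centre, half-way up (20 mm over its lower rim), of a loose hexagonal brass nut with a blue collar round its upper bore; 64 mm across flats, 74 across corners, 41 high, about 0.6 kg. z runs up its bore; x is normal to one of the six flats. Stands collar up. The lugs inside, from 4 mm above the rim and hidden by the collar, suit one of two threads. May be absent.
- nut_green_mid (a point): centre, half-way up (20 mm over its lower rim), of a loose hexagonal brass nut with a green collar round its upper bore; 64 mm across flats, 74 across corners, 41 high, about 0.6 kg. z runs up its bore; x is normal to one of the six flats. Stands collar up. The lugs inside, from 4 mm above the rim and hidden by the collar, suit one of two threads. May be absent.
- nut_white_mid (a point): centre, half-way up (20 mm over its lower rim), of a loose hexagonal brass nut with a white collar round its upper bore; 64 mm across flats, 74 across corners, 41 high, about 0.6 kg. z runs up its bore; x is normal to one of the six flats. Stands collar up. The lugs inside, from 4 mm above the rim and hidden by the collar, suit one of two threads. May be absent.
- nut_black_mid (a point): centre, half-way up (20 mm over its lower rim), of a loose hexagonal brass nut with a black collar round its upper bore; 64 mm across flats, 74 across corners, 41 high, about 0.6 kg. z runs up its bore; x is normal to one of the six flats. Stands collar up. The lugs inside, from 4 mm above the rim and hidden by the collar, suit one of two threads. May be absent.
- tray_floor (a point): centre of the inner floor (4 mm over the bench) of the fixed grey plastic tray, outside 140 mm along its x, 280 mm along its y, 25 mm high, walls 4 mm. z is up. Room for three nuts in a row along its y.
- scanner_mid (a point): centre of the loose black hand scanner, a bar 150 mm long (x), 40 mm wide (y), 34 mm thick (z), about 0.18 kg, with a yellow nose; x points to the nose. It may be held any way round about its x axis. Starts lying on the mat.
- scanner_window (a point): middle of the scanner's red window, on its nose face, 75 mm along x from its centre; same axes as the scanner. It reads straight ahead along x.
- scanner: the same scanner: origin at the centre of its underside, same axes
- card_code (a point): middle of the barcode (72 x 36 mm) on the fixed job card, a plate 112 mm wide, 80 mm high, 6 mm thick, on a stand; 58 mm over the bench. z is the card's outward normal: the card leans back, so it points towards the robot and 35 degrees upward; y runs level along the card's width. Nothing stands before it.
- mat_top (a point): centre of the top (4 mm over the bench) of the fixed black rubber mat, 200 mm along its x and 110 mm along its y. z is up.
- solvent: bystander: white bottle, 68 mm across, 200 mm high, origin under its centre
- ink: bystander: ink jar, 70 mm across, 75 mm high, origin under its centre
Mind the look-alikes: they are no part of the job. Leave any pink or turquoise look-alike of the part that bears nut_green_mid alone.

How it is judged:
By the outcome, as a careful person would: the job done as asked, in the order asked, and still so for the second after the job is handed in, with the robot touching nothing.
Of nut_red, nut_blue, nut_green, nut_white, nut_black only 4 to 5 are there at a start; the rules pass over those that are not, and their reading is None.
At some moment in a run one of scanner may be knocked a few centimetres aside while the robot is not near it.
Once in a run the grip may slacken for a moment while it holds something.
It also fails if it takes over 210 s, if anything falls off the work surface, if the arm or the gripper's body presses on something with over 40 N, if the wrist force passes 120 N, or if a joint passes its speed limit or range.

## Working session

There is one attempt and no reset: what is moved stays moved. The work goes in short steps, Python scripts to look and compute and a tool call to move; the robot and the scene stay as the last step left them, time stands still between calls to the robot, and variables do not carry over. Pictures are saved under pics/ and viewed, at most 14 in all, crops included, and the job is handed in when it is done.

Besides the shell and the picture viewer there is one more tool, called in YAML: its name, and indented under it one key for each argument. apply_moves: Moves the arm, as the interface text tells. Its arguments: {"type":"object","properties":{"steps":{"type":"array"},"grip_force":{"type":"number"}},"required":["steps"]}

```bash
mkdir -p pics; cat > h.py <<'E'
import numpy as np, cv2
from plant import robot, eyes
from scipy.spatial.transform import Rotation as Rn
def snap(c,f):
    im=eyes.read_camera(c); cv2.imwrite('pics/'+f,cv2.resize(im[:,:,::-1],(800,600))); return im
def cal(c):
    k=eyes.calibration(c); return [np.array(k[a],float) for a in ('K','R','t')]
def ray(c,uv):
    K,R,t=cal(c); d=R.T@np.linalg.solve(K,[uv[0],uv[1],1]); return -R.T@t,d
def onz(c,uv,z):
    o,d=ray(c,uv); return o+d*(z-o[2])/d[2]
def tri(u1,u2):
    o1,d1=ray('top',u1);o2,d2=ray('side',u2)
    d1/=np.linalg.norm(d1);d2/=np.linalg.norm(d2)
    s=np.linalg.lstsq(np.c_[d1,-d2],o2-o1,rcond=None)[0]
    a,b=o1+s[0]*d1,o2+s[1]*d2
    return (a+b)/2,np.linalg.norm(a-b)
def proj(c,X):
    K,R,t=cal(c); p=K@(R@np.asarray(X,float)+t); return p[:2]/p[2]
E
python3 - <<'E'
from h import *
snap('top','t0.png');snap('side','s0.png')
for c in('top','side'):
    K,R,t=cal(c);print(c,(-R.T@t).round(3),R[2].round(2))
    for n in "left_foot right_foot nut_red_mid nut_blue_mid nut_green_mid nut_white_mid nut_black_mid tray_floor scanner_mid scanner_window card_code mat_top solvent ink".split():
        print(c,n,[(np.round(d['xy'],1).tolist(),round(d['conf'],2)) for d in eyes.place_of(c,n)[:3]])
s=robot.read_state();print(s['t'],s['tool_pos'],s['orientation'],s['opening'],robot.grip_point_offset)
E
```

```text
top [ 0.384 -0.03   1.502] [ 0.08  0.01 -1.  ]
top left_foot [([199.9, 162.1], 0.74)]
top right_foot [([372.6, 213.5], 0.41)]
top nut_red_mid [([130.9, 229.5], 0.71)]
top nut_blue_mid [([147.4, 211.6], 0.89), ([368.5, 214.3], 0.66)]
top nut_green_mid [([163.5, 250.3], 0.95), ([128.7, 267.7], 0.84), ([165.0, 282.5], 0.66)]
top nut_white_mid [([368.9, 215.4], 0.69), ([195.7, 219.6], 0.65), ([198.6, 163.8], 0.44)]
top nut_black_mid []
top tray_floor [([266.4, 229.9], 0.64)]
top scanner_mid [([372.0, 213.1], 0.86)]
top scanner_window [([369.9, 190.3], 0.88)]
top card_code [([350.8, 141.3], 0.86)]
top mat_top [([367.2, 218.2], 0.95)]
top solvent [([151.2, 210.5], 0.34)]
top ink [([399.9, 164.3], 0.92)]
side [-0.15   0.977  1.121] [ 0.4  -0.63 -0.67]
side left_foot [([192.6, 215.9], 0.98), ([309.0, 154.9], 0.66)]
side right_foot [([222.1, 183.7], 0.84)]
side nut_red_mid [([284.9, 131.9], 0.6), ([202.9, 288.9], 0.57)]
side nut_blue_mid [([200.2, 270.5], 0.68), ([308.4, 162.2], 0.51)]
side nut_green_mid [([239.0, 273.5], 0.98), ([271.3, 291.5], 0.87), ([232.8, 308.8], 0.87)]
side nut_white_mid [([236.4, 241.0], 0.95), ([129.9, 250.0], 0.62)]
side nut_black_mid [([192.0, 216.1], 0.7), ([252.7, 133.7], 0.2)]
side tray_floor [([276.5, 208.0], 0.84)]
side scanner_mid [([308.9, 157.3], 0.87)]
side scanner_window [([292.8, 147.5], 0.62)]
side card_code [([249.6, 139.2], 0.66)]
side mat_top [([310.8, 157.5], 0.58)]
side solvent [([130.7, 251.1], 0.98)]
side ink [([283.3, 131.8], 0.55)]
1.5 [ 0.23132892 -0.5536111   0.21862784] [-3.08025228e+00 -6.17591521e-01 -2.83129922e-05] 0.0927922206144864 0.0188
```

View pics/t0.png

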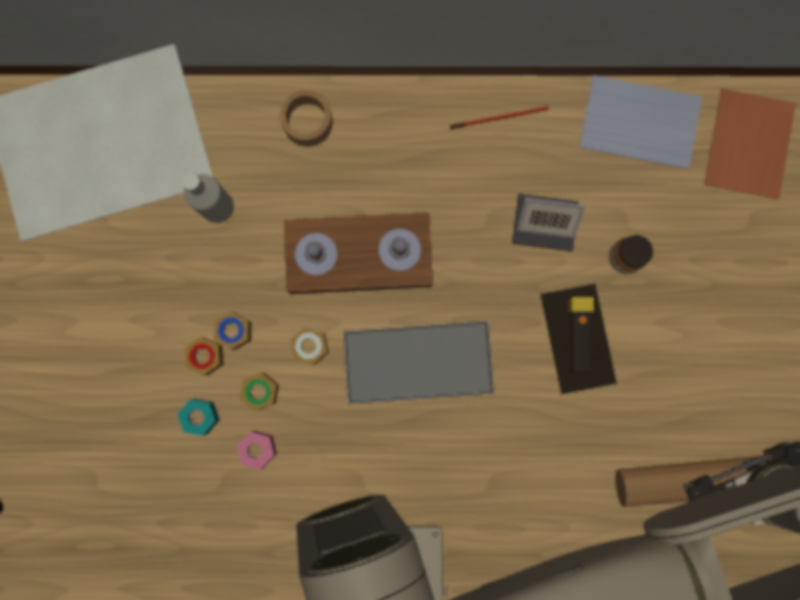

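View pics/s0.png

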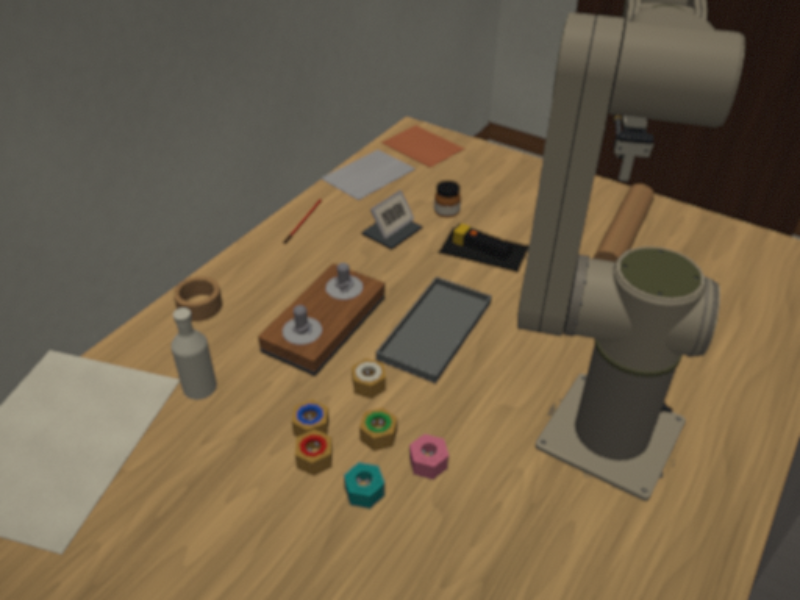

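The top view shows red (204,356), blue (232,330), green (259,391) and white (309,346) nuts, with no black one. The pink and turquoise ones are look-alikes. The studs are at (316,253) and (400,249), the tray at (418,362), and the scanner lies on its mat with its nose pointing away from the robot. The side view agrees. Next I turn these into positions.

```bash
cat > n.py <<'E'
from h import *
hue={'red':[(0,6),(174,180)],'blue':[(105,130)],'green':[(50,78)]}
def nuts(c,z=0.041):
    im=eyes.read_camera(c);h=cv2.cvtColor(im,cv2.COLOR_RGB2HSV);o={}
    for k,rs in hue.items():
        m=np.zeros(h.shape[:2],np.uint8)
        for a,b in rs: m|=((h[...,0]>=a)&(h[...,0]<=b)&(h[...,1]>110)&(h[...,2]>40)).astype(np.uint8)
        n,l,s,ce=cv2.connectedComponentsWithStats(m)
        o[k]=[(ce[i].round(1).tolist(),int(s[i,4])) for i in range(1,n) if 15<s[i,4]<400]
    return im,o
E
python3 - <<'E'
from n import *
for c in('top','side'):
    im,o=nuts(c)
    for k in o:
        for uv,a in o[k]: print(c,k,uv,a,onz(c,uv,0.041)[:2].round(4))
P=dict(white=((195.7,219.6),(236.4,241)),green=((163.5,250.3),(239,273.5)),blue=((147.4,211.6),(200.2,270.5)),red=((130.9,229.5),(202.9,288.9)),lf=((199.9,162.1),(192.6,215.9)),rf=((255,161),(222.1,183.7)),scan=((372,213.1),(308.9,157.3)),win=((369.9,190.3),(292.8,147.5)),code=((350.8,141.3),(249.6,139.2)),tray=((266.4,229.9),(276.5,208)),mat=((367.2,218.2),(310.8,157.5)))
for k,(a,b) in P.items():
    X,e=tri(a,b);print(k,X.round(4),round(e,4))
z=cv2.cvtColor(eyes.read_camera('top'),cv2.COLOR_RGB2BGR)
a=z[180:310,100:240];b=z[120:270,300:430]
cv2.imwrite('pics/t1.png',np.hstack([cv2.resize(a,(416,386),interpolation=2),cv2.resize(b,(334,386),interpolation=2)]))
E
```

```text
top red [323.8, 73.8] 60 [ 0.9028 -0.2292]
top red [128.4, 227.4] 112 [0.4325 0.3538]
top blue [146.7, 210.7] 95 [0.4825 0.3005]
top green [164.3, 250.3] 110 [0.3654 0.2454]
side red [199.9, 284.4] 110 [0.4297 0.3484]
side red [274.2, 291.0] 338 [0.2446 0.2541]
side blue [198.0, 264.2] 95 [0.4793 0.2934]
side green [241.7, 269.2] 99 [0.3629 0.2393]
white [0.4509 0.1515 0.0303] 0.0147
green [0.3653 0.2497 0.0308] 0.0
blue [0.4759 0.2993 0.0222] 0.0121
red [0.4241 0.3485 0.0256] 0.0061
lf [0.6261 0.1418 0.0367] 0.0099
rf [ 0.6273 -0.0239  0.0552] 0.0093
scan [ 0.4774 -0.3797  0.0058] 0.0091
win [ 0.5438 -0.3683  0.0322] 0.0096
code [ 0.6945 -0.3071  0.0477] 0.0023
tray [ 0.4263 -0.0579  0.0176] 0.0043
mat [ 0.4609 -0.3609  0.0235] 0.009
```

View pics/t1.png

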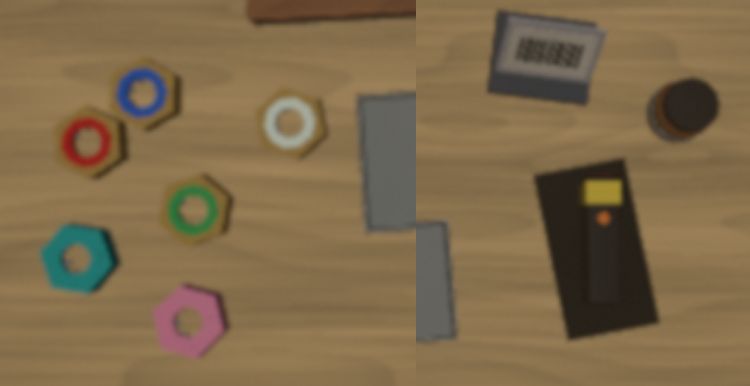

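The crop shows all four hex nuts standing upright and the scanner lying with its nose straight away from the robot (+x). I need the hex yaws, so I'll zoom in and fit them.

```bash
cat > hexfit.py <<'E'
from h import *
# fit hexagon (64 AF, z=0.041) by gradient along projected outline
def hexpts(x,y,yaw,z,af=.064,n=12):
    a=yaw+np.pi/6+np.arange(7)*np.pi/3; r=af/2/np.cos(np.pi/6)
    v=np.c_[x+r*np.cos(a),y+r*np.sin(a)]
    p=np.vstack([v[i]+(v[i+1]-v[i])*np.linspace(.08,.92,n)[:,None] for i in range(6)])
    return np.c_[p,np.full(len(p),z)]
def fit(c,x0,y0,z=.041,im=None,span=.009):
    im=eyes.read_camera(c) if im is None else im
    L=cv2.cvtColor(im,cv2.COLOR_RGB2LAB).astype(np.float32)
    K,R,t=cal(c)
    def samp(P):
        q=(K@((R@P.T)+t[:,None])); q=q[:2]/q[2]
        return np.stack([cv2.remap(L[...,k],q[0][None].astype(np.float32),q[1][None].astype(np.float32),cv2.INTER_LINEAR)[0] for k in range(3)],1)
    best=None
    for yaw in np.deg2rad(np.arange(0,60,3)):
        for dx in np.arange(-span,span+.001,.0015):
            for dy in np.arange(-span,span+.001,.0015):
                A=samp(hexpts(x0+dx,y0+dy,yaw,z,.058));B=samp(hexpts(x0+dx,y0+dy,yaw,z,.071))
                s=np.linalg.norm(A-B,axis=1).clip(0,25).mean()
                if best is None or s>best[0]: best=(s,x0+dx,y0+dy,np.rad2deg(yaw))
    return best
E
python3 - <<'E'
from hexfit import *
im=eyes.read_camera('top')
N=dict(white=(.452,.152),green=(.3654,.2454),blue=(.4825,.3005),red=(.4325,.3538))
tiles=[]
for k,(x,y) in N.items():
    b=fit('top',x,y,im=im); print(k,np.round(b,4))
    u,v=proj('top',(x,y,.041)); u0,v0=int(u)-16,int(v)-16
    t=cv2.resize(im[v0:v0+32,u0:u0+32,::-1],(320,320),interpolation=cv2.INTER_CUBIC)
    t=cv2.convertScaleAbs(t,alpha=1.5,beta=-30)
    q=np.array([proj('top',p) for p in hexpts(b[1],b[2],np.deg2rad(b[3]),.041)])
    for p in q: cv2.circle(t,(int((p[0]-u0+.5)*10),int((p[1]-v0+.5)*10)),1,(255,0,255),-1)
    tiles.append(t)
cv2.imwrite('pics/t2.png',cv2.resize(np.vstack([np.hstack(tiles[:2]),np.hstack(tiles[2:])]),(600,600)))
E
```

```text
white [19.8689  0.449   0.143  57.    ]
green [20.7409  0.3669  0.2364 24.    ]
blue [21.5257  0.4765  0.2915 42.    ]
red [22.7091  0.4325  0.3448 30.    ]
```

View pics/t2.png

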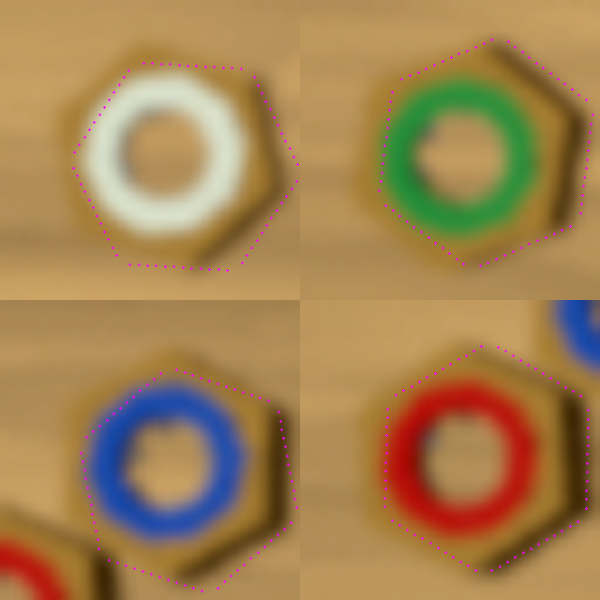

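Reading the tiles: the collar centres are the nut centres, and the automatic fit was pulled towards the dark side faces. From the edges I read the flats as white ≈45°, green ≈20°, blue ≈26° and red ≈30°. Next comes a planning helper.

```bash
cat > plan.py <<'E'
from h import *
import sys, json
def Rt(th,pitch=None):
    c,s=np.cos(np.deg2rad(th)),np.sin(np.deg2rad(th)); return np.array([[c,s,0],[s,-c,0],[0,0,-1.]])
def state():
    s=robot.read_state(); R=Rn.from_rotvec(s['orientation']).as_matrix()
    return s,np.array(s['tool_pos']),R
def plan(wps,start=None):
    """wps: (xyz, R or theta deg (unwrapped dir: signed turn from current), fingers[,minrows])"""
    s,p,R=state() if start is None else start
    rows=[]
    for w in wps:
        tgt=np.array(w[0],float); T=w[1] if not np.isscalar(w[1]) else None
        if T is None:
            th0=np.rad2deg(np.arctan2(R[1,0],R[0,0])); d=w[1]-th0  # signed world turn
            if len(w)<5: d=(d+180)%360-180
            base=(Rn.from_matrix(R).inv()*Rn.from_matrix(Rt(w[1]))).as_rotvec()
            rv=np.array([0,0,-np.deg2rad(d)])
            Rf=Rt(w[1]); fin=lambda a,R0=R,rv=rv:(Rn.from_matrix(R0)*Rn.from_rotvec(rv*a)).as_matrix() if a<1 else Rf
        else:
            rv=(Rn.from_matrix(R).inv()*Rn.from_matrix(T)).as_rotvec()
            fin=lambda a,R0=R,rv=rv:(Rn.from_matrix(R0)*Rn.from_rotvec(rv*a)).as_matrix()
        n=max(int(np.ceil(np.linalg.norm(tgt-p)/.0295)),int(np.ceil(np.rad2deg(np.linalg.norm(rv))/5.95)),w[3] if len(w)>3 and w[3] else 1)
        p0,R0=p.copy(),R.copy()
        for i in range(1,n+1):
            pt=p0+(tgt-p0)*i/n; Rg=fin(i/n)
            sh=(R.T@(pt-p)/.03).round(2); rr=(Rn.from_matrix(R.T@Rg).as_rotvec()/np.deg2rad(6)).round(2)
            sh=sh.clip(-1,1); rr=rr.clip(-1,1)
            rows.append([*sh,*rr,w[2]]); p=p+R@(sh*.03); R=R@Rn.from_rotvec(rr*np.deg2rad(6)).as_matrix()
    for i in range(0,len(rows),12):
        print('['+', '.join('%g'%(v+0) for r in rows[i:i+12] for v in r)+']')
    return p,R
def st():
    s,p,R=state(); print('t%.2f'%s['t'],p.round(4),'th%.1f'%np.rad2deg(np.arctan2(R[1,0],R[0,0])),'zdown%.3f'%-R[2,2],'q6 %.1f q1 %.1f'%tuple(np.rad2deg([s['q'][5],s['q'][0]])),'F',np.round(s['force'],1),'M',np.round(s['wrist_torque'],2),'op %.4f g %.1f'%(s['opening'],s['gripper_force']))
E
python3 - <<'E'
from plan import *
st(); plan([((.452,.152,.13),195-0,100,None,1)])
E
```

```text
t1.70 [ 0.2314 -0.5536  0.2186] th22.7 zdown1.000 q6 -4.9 q1 -72.2 F [-0.2 -0.4  0.6] M [-0.02  0.01  0.03] op 0.0933 g 0.0
[0.55, -0.65, 0.1, 0, 0, -0.99, 100, 0.61, -0.59, 0.1, 0, 0, -0.99, 100, 0.67, -0.53, 0.11, 0, 0, -0.99, 100, 0.72, -0.45, 0.1, 0, 0, -0.99, 100, 0.76, -0.37, 0.1, 0, 0, -0.99, 100, 0.8, -0.3, 0.1, 0, 0, -0.99, 100, 0.82, -0.21, 0.1, 0, 0, -0.99, 100, 0.84, -0.12, 0.11, 0, 0, -0.99, 100, 0.85, -0.04, 0.1, 0, 0, -0.99, 100, 0.85, 0.05, 0.1, 0, 0, -0.99, 100, 0.84, 0.14, 0.1, 0, 0, -0.99, 100, 0.81, 0.23, 0.1, 0, 0, -0.99, 100]
[0.8, 0.31, 0.1, 0, 0, -0.99, 100, 0.75, 0.39, 0.11, 0, 0, -0.99, 100, 0.71, 0.46, 0.1, 0, 0, -1, 100, 0.66, 0.54, 0.1, 0, 0, -0.99, 100, 0.6, 0.6, 0.1, 0, 0, -0.99, 100, 0.53, 0.66, 0.1, 0, 0, -0.99, 100, 0.47, 0.72, 0.11, 0, 0, -0.99, 100, 0.38, 0.75, 0.1, 0, 0, -0.99, 100, 0.31, 0.8, 0.1, 0, 0, -0.99, 100, 0.22, 0.82, 0.1, 0, 0, -0.99, 100, 0.14, 0.84, 0.1, 0, 0, -0.99, 100, 0.05, 0.84, 0.11, 0, 0, -0.99, 100]
[-0.04, 0.85, 0.1, 0, 0, -0.99, 100, -0.13, 0.84, 0.1, 0, 0, -0.99, 100, -0.21, 0.82, 0.1, 0, 0, -0.99, 100, -0.3, 0.8, 0.1, 0, 0, -0.99, 100, -0.38, 0.76, 0.1, 0, 0, -0.99, 100]
```

apply_moves:
  steps: [0.55,-0.65,0.1,0,0,-0.99,100,0.61,-0.59,0.1,0,0,-0.99,100,0.67,-0.53,0.11,0,0,-0.99,100,0.72,-0.45,0.1,0,0,-0.99,100,0.76,-0.37,0.1,0,0,-0.99,100,0.8,-0.3,0.1,0,0,-0.99,100,0.82,-0.21,0.1,0,0,-0.99,100,0.84,-0.12,0.11,0,0,-0.99,100,0.85,-0.04,0.1,0,0,-0.99,100,0.85,0.05,0.1,0,0,-0.99,100,0.84,0.14,0.1,0,0,-0.99,100,0.81,0.23,0.1,0,0,-0.99,100]
  grip_force: 25

```text
t: 2.7
tool_pos: [0.3229, -0.2606, 0.182]
orientation: [2.137, 2.302, 0.0]
force: [0.5, 0.6, -0.7]
opening: 0.0932
gripper_force: 0.0
```

apply_moves:
  steps: [0.8,0.31,0.1,0,0,-0.99,100,0.75,0.39,0.11,0,0,-0.99,100,0.71,0.46,0.1,0,0,-1,100,0.66,0.54,0.1,0,0,-0.99,100,0.6,0.6,0.1,0,0,-0.99,100,0.53,0.66,0.1,0,0,-0.99,100,0.47,0.72,0.11,0,0,-0.99,100,0.38,0.75,0.1,0,0,-0.99,100,0.31,0.8,0.1,0,0,-0.99,100,0.22,0.82,0.1,0,0,-0.99,100,0.14,0.84,0.1,0,0,-0.99,100,0.05,0.84,0.11,0,0,-0.99,100]

```text
t: 3.7
tool_pos: [0.4142, 0.0316, 0.1453]
orientation: [0.394, 3.116, 0.0]
force: [0.4, -0.1, -0.0]
opening: 0.0934
gripper_force: 0.0
```

apply_moves:
  steps: [-0.04,0.85,0.1,0,0,-0.99,100,-0.13,0.84,0.1,0,0,-0.99,100,-0.21,0.82,0.1,0,0,-0.99,100,-0.3,0.8,0.1,0,0,-0.99,100,-0.38,0.76,0.1,0,0,-0.99,100]

```text
t: 4.12
tool_pos: [0.4523, 0.1534, 0.1301]
orientation: [-0.418, 3.113, 0.0]
force: [0.8, 0.2, -0.5]
opening: 0.0928
gripper_force: 0.0
```

```bash
python3 - <<'E'
from plan import *
st(); plan([((.452,.152,.007),195,100)])
im=snap('side','s1.png')
E
```

```text
t4.12 [0.4523 0.1534 0.1301] th-164.7 zdown1.000 q6 -92.7 q1 12.6 F [ 0.8  0.2 -0.5] M [ 0.06 -0.19 -0.01] op 0.0928 g 0.0
[0.01, -0.01, 0.82, 0, 0, 0.01, 100, 0, -0.01, 0.82, 0, 0, 0.01, 100, 0.01, -0.01, 0.82, 0, 0, 0.01, 100, 0, 0, 0.82, 0, 0, 0.01, 100, 0.01, -0.01, 0.82, 0, 0, 0.01, 100]
```

View pics/s1.png

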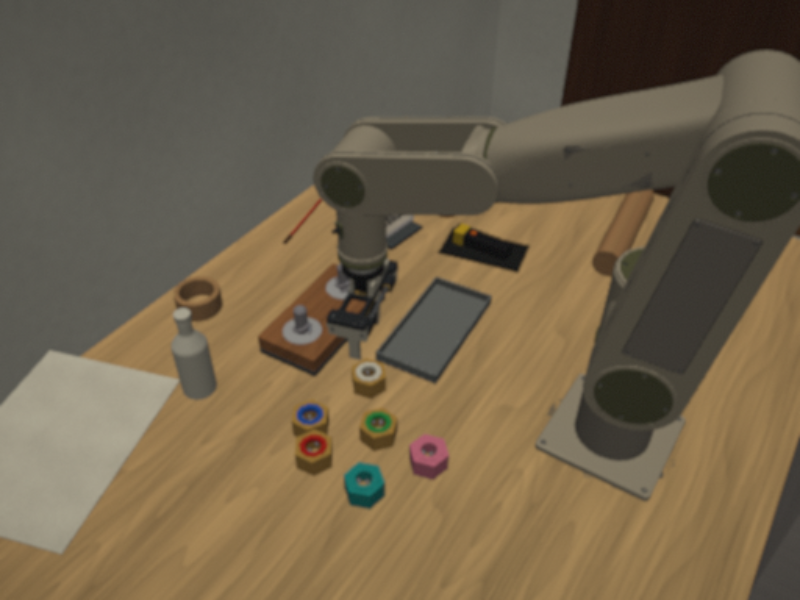

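The gripper stands over the white nut at (368,378), with the other nuts clear of it. I'll descend and centre the nut by gripping it on two pairs of flats.

apply_moves:
  steps: [0.01,-0.01,0.82,0,0,0.01,100,0,-0.01,0.82,0,0,0.01,100,0.01,-0.01,0.82,0,0,0.01,100,0,0,0.82,0,0,0.01,100,0.01,-0.01,0.82,0,0,0,100,0,0,0,0,0,0,40,0,0,0,0,0,0,40,0,0,0,0,0,0,40,0,0,0,0,0,0,40,0,0,0,0,0,0,40]
  grip_force: 10

```text
t: 5.0
tool_pos: [0.4534, 0.1505, 0.0092]
orientation: [-0.403, 3.112, -0.001]
force: [1.8, -3.5, 2.4]
opening: 0.0642
gripper_force: 5.9
```

apply_moves:
  steps: [0,0,0,0,0,0,40,0,0,0,0,0,0,90,0,0,0,0,0,0,90]

```text
t: 5.25
tool_pos: [0.4519, 0.1509, 0.0078]
orientation: [-0.403, 3.115, 0.001]
force: [0.1, -0.4, 0.0]
opening: 0.0734
gripper_force: 0.0
```

```bash
python3 - <<'E'
from plan import *
st()
E
```

```text
t5.25 [0.4519 0.1509 0.0078] th-165.3 zdown1.000 q6 -92.5 q1 12.3 F [ 0.1 -0.4  0. ] M [ 0.06 -0.16 -0.04] op 0.0734 g 0.0
```

apply_moves:
  steps: [0,0,0,0,0,0,95,0,0,0,0,0,0,95,0,0,0,0,0,1,95,0,0,0,0,0,1,95,0,0,0,0,0,1,95,0,0,0,0,0,1,95,0,0,0,0,0,1,95,0,0,0,0,0,1,95,0,0,0,0,0,1,95,0,0,0,0,0,1,95,0,0,0,0,0,1,95,0,0,0,0,0,1,95]

```text
t: 6.25
tool_pos: [0.4511, 0.1507, 0.0069]
orientation: [-1.216, -2.896, 0.0]
force: [-1.0, -0.1, -0.2]
opening: 0.088
gripper_force: 0.0
```

apply_moves:
  steps: [0,0,0,0,0,0,40,0,0,0,0,0,0,40,0,0,0,0,0,0,40,0,0,0,0,0,0,40,0,0,0,0,0,0,40,0,0,0,0,0,0,95,0,0,0,0,0,0,95,0,0,0,0,0,0,95,0,0,0,0,0,0,95,0,0,0,0,0,-1,95,0,0,0,0,0,-1,95,0,0,0,0,0,-1,95]

```text
t: 7.25
tool_pos: [0.4516, 0.1507, 0.0072]
orientation: [0.732, 3.055, 0.0]
force: [-0.1, 0.0, 0.0]
opening: 0.0883
gripper_force: 0.0
```

apply_moves:
  steps: [0,0,0,0,0,-1,95,0,0,0,0,0,-1,95,0,0,0,0,0,-1,95,0,0,0,0,0,-1,95,0,0,0,0,0,-1,95,0,0,0,0,0,-1,95,0,0,0,0,0,-1,95,0,0,0,0,0,0,40,0,0,0,0,0,0,40,0,0,0,0,0,0,40,0,0,0,0,0,0,40,0,0,0,0,0,0,40]
  grip_force: 25

```text
t: 8.25
tool_pos: [0.4515, 0.1506, 0.0072]
orientation: [-0.401, 3.116, 0.0]
force: [-0.1, 0.7, 0.1]
opening: 0.0639
gripper_force: 24.9
```

apply_moves:
  steps: [0,0,0,0,0,0,40,0,0,-0.5,0,0,0,40,0,0,-0.9,0,0,0,40,0,0,-0.9,0,0,0,40,0,0,-0.9,0,0,0,40,0,0,-0.9,0,0,0,40]

```text
t: 8.75
tool_pos: [0.4501, 0.1503, 0.13]
orientation: [0.402, -3.113, 0.0]
force: [0.8, -0.1, -7.1]
opening: 0.0641
gripper_force: 24.9
```

```bash
python3 - <<'E'
from plan import *
st()
im=eyes.read_camera('side'); im2=eyes.read_camera('top')
a=cv2.resize(im[100:260,150:290,::-1],(420,480),interpolation=2);b=cv2.resize(im2[120:240,170:280,::-1],(380,480),interpolation=2)
cv2.imwrite('pics/s2.png',np.hstack([a,b]))
E
```

```text
t8.75 [0.4501 0.1503 0.13  ] th-165.3 zdown1.000 q6 -92.4 q1 12.3 F [ 0.8 -0.1 -7.1] M [ 0.06 -0.14 -0.01] op 0.0641 g 24.9
```

View pics/s2.png

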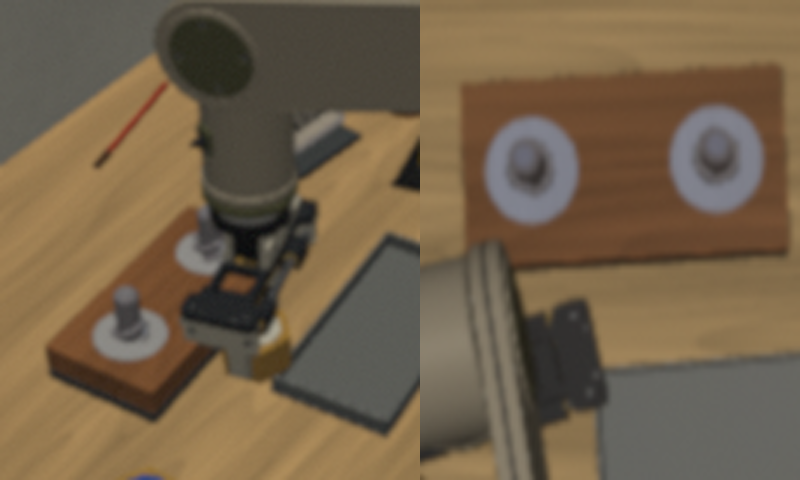

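I'm holding white (7 N, 64 mm). The studs' pale discs are clear in the top crop, at about (531,170) and (717,159), so I'll measure them.

```bash
python3 - <<'E'
from plan import *
im=eyes.read_camera('top')
h=cv2.cvtColor(im,cv2.COLOR_RGB2HSV)
m=((h[...,0]>100)&(h[...,0]<140)&(h[...,1]>15)&(h[...,2]>90)).astype(np.uint8)
m[:,:170]=0;m[:,285:]=0;m[:130]=0;m[188:]=0
m=cv2.morphologyEx(m,cv2.MORPH_CLOSE,np.ones((5,5)))
cs,_=cv2.findContours(m,0,2)
F=[]
for c in cs:
    if cv2.contourArea(c)<80: continue
    e=cv2.fitEllipse(cv2.convexHull(c)); X=onz('top',e[0],.051);F.append(X);print(cv2.contourArea(c),np.round(e[0],1),np.round(e[1],1),X.round(4))
if len(F)==2: print('dist',np.linalg.norm(F[0]-F[1]))
# tips: brightest-ish grey blob: print network for both
for c in('top','side'):
  for n in('left_foot','right_foot','tray_floor'): print(c,n,[(np.round(d['xy'],1),round(d['conf'],2)) for d in eyes.place_of(c,n)])
# board and tray via minAreaRect
V=cv2.cvtColor(im,cv2.COLOR_RGB2LAB).astype(int)
for nm,mm,z,box in(('board',(V[...,1]>140)&(V[...,0]<110),.05,(170,290,125,200)),('tray',(h[...,1]<40)&(h[...,2]<140)&(h[...,2]>60),.025,(215,330,195,270))):
    k=np.zeros(mm.shape,np.uint8);k[box[2]:box[3],box[0]:box[1]]=mm[box[2]:box[3],box[0]:box[1]]
    c=max(cv2.findContours(cv2.morphologyEx(k,cv2.MORPH_CLOSE,np.ones((5,5))),0,2)[0],key=cv2.contourArea)
    r=cv2.minAreaRect(c);P=np.array([onz('top',p,z) for p in cv2.boxPoints(r)]);print(nm,P[:,:2].round(4).tolist(),P.mean(0).round(4),np.linalg.norm(P[1]-P[0]),np.linalg.norm(P[2]-P[1]))
E
```

```text
436.5 [201.9 162.2] [24.1 24.5] [0.6278 0.1367 0.051 ]
432.0 [255.2 159.3] [24.1 24.3] [ 0.6371 -0.0222  0.051 ]
dist 0.1591613150128655
top left_foot [(array([199.5, 163.7]), 0.96), (array([373.9, 188.8]), 0.6), (array([266.9, 229.4]), 0.42)]
top right_foot [(array([254.9, 159.7]), 0.83)]
top tray_floor [(array([265.4, 236.1]), 0.56)]
side left_foot [(array([195. , 219.2]), 0.88)]
side right_foot [(array([220.9, 184.3]), 0.72)]
side tray_floor [(array([278.6, 206.2]), 0.61)]Traceback (most recent call last):
  File "<stdin>", line 20, in <module>
ValueError: max() iterable argument is empty
```

```bash
python3 - <<'E'
from plan import *
plan([((.6278,.1367,.138),240,40)])
E
```

```text
[-0.7, -0.24, -0.05, 0, 0, -0.94, 40, -0.68, -0.31, -0.04, 0, 0, -0.95, 40, -0.64, -0.38, -0.05, 0, 0, -0.94, 40, -0.6, -0.44, -0.04, 0, 0, -0.94, 40, -0.55, -0.49, -0.05, 0, 0, -0.94, 40, -0.5, -0.55, -0.04, 0, 0, -0.95, 40, -0.45, -0.59, -0.05, 0, 0, -0.94, 40, -0.39, -0.64, -0.04, 0.03, -0.03, -0.94, 40]
```

apply_moves:
  steps: [-0.7,-0.24,-0.05,0,0,-0.94,40,-0.68,-0.31,-0.04,0,0,-0.95,40,-0.64,-0.38,-0.05,0,0,-0.94,40,-0.6,-0.44,-0.04,0,0,-0.94,40,-0.55,-0.49,-0.05,0,0,-0.94,40,-0.5,-0.55,-0.04,0,0,-0.95,40,-0.45,-0.59,-0.05,0,0,-0.94,40,-0.39,-0.64,-0.04,0,0,-0.94,40,0,0,0,0,0,0,40,0,0,0,0,0,0,40]

```text
t: 10.03
tool_pos: [0.6293, 0.1367, 0.1388]
orientation: [1.568, -2.719, -0.002]
force: [-0.5, -0.1, -6.2]
opening: 0.064
gripper_force: 24.9
```

apply_moves:
  steps: [0,0,0.25,0,0,0,40,0,0,0.25,0,0,0,40,0,0,0.2,0,0,0,40,0,0,0.15,0,0,0,40,0,0,0,0,0,0,40]

```text
t: 10.45
tool_pos: [0.6278, 0.1371, 0.1133]
orientation: [1.569, -2.718, -0.002]
force: [-0.9, -0.1, -6.8]
opening: 0.0643
gripper_force: 24.9
```

```bash
python3 -c "
from plan import *
st()"
```

```text
t10.45 [0.6278 0.1371 0.1133] th-120.0 zdown1.000 q6 -142.3 q1 7.7 F [-0.9 -0.1 -6.8] M [ 0.13 -0.04  0.  ] op 0.0643 g 24.9
```

apply_moves:
  steps: [0,0,0.15,0,0,0,40,0,0,0.15,0,0,0,40,0,0,0.15,0,0,0,40,0,0,0,0,0,0,40]

```text
t: 10.78
tool_pos: [0.6297, 0.1376, 0.1038]
orientation: [-1.57, 2.719, 0.0]
force: [-6.3, 0.1, 2.7]
opening: 0.0637
gripper_force: 25.0
```

apply_moves:
  steps: [0.02,0.04,0,0,0,0,40,0,0,0,0,0,0,40]

```text
t: 10.95
tool_pos: [0.6281, 0.1372, 0.1021]
orientation: [-1.57, 2.72, -0.001]
force: [0.3, 0.1, -6.8]
opening: 0.0641
gripper_force: 24.9
```

apply_moves:
  steps: [0,0,0.1,0,0,0,40,0,0,0.1,0,0,0,40,0,0,0,0,0,0,40]

```text
t: 11.2
tool_pos: [0.6273, 0.1369, 0.0944]
orientation: [1.57, -2.719, -0.001]
force: [-0.7, -1.2, -7.0]
opening: 0.0641
gripper_force: 24.9
```

apply_moves:
  steps: [0,0,0.15,0,0,0,40,0,0,0.15,0,0,0,40,0,0,0.1,0,0,0,40,0,0,0,0,0,0,40]

```text
t: 11.53
tool_pos: [0.6275, 0.1369, 0.0826]
orientation: [1.57, -2.72, -0.001]
force: [-0.9, -2.5, -6.9]
opening: 0.0637
gripper_force: 24.9
```

apply_moves:
  steps: [0,0,0.1,0,0,0,40,0,0,0.1,0,0,0,40,0,0,0,0,0,0,40]

```text
t: 11.78
tool_pos: [0.6275, 0.1362, 0.0778]
orientation: [1.569, -2.719, 0.001]
force: [-4.7, -6.5, -1.9]
opening: 0.0641
gripper_force: 25.0
```

apply_moves:
  steps: [0.02,0,0,0,0,0,40,0,0,0.03,0,0,1,40,0,0,0.03,0,0,1,40,0,0,0.03,0,0,1,40,0,0,0.03,0,0,1,40,0,0,0,0,0,0,40]

```text
t: 12.28
tool_pos: [0.6285, 0.1377, 0.0759]
orientation: [-0.963, 2.988, 0.001]
force: [-4.5, -0.2, 4.9]
opening: 0.0647
gripper_force: 25.0
```

```bash
python3 -c "
from plan import *
st()"
```

```text
t12.28 [0.6285 0.1377 0.0759] th-144.3 zdown1.000 q6 -118.0 q1 7.7 F [-4.5 -0.2  4.9] M [0.64 0.61 0.32] op 0.0647 g 25.0
```

apply_moves:
  steps: [0,0,0.02,0,0,1,40,0,0,0.03,0,0,1,40,0,0,0.03,0,0,1,40,0,0,0.03,0,0,1,40,0,0,0,0,0,0,40]

```text
t: 12.7
tool_pos: [0.6337, 0.1384, 0.0763]
orientation: [-0.323, 3.111, 0.002]
force: [7.0, 2.4, 9.5]
opening: 0.0684
gripper_force: 24.4
```

```bash
python3 -c "
from plan import *
st()"
```

```text
t12.70 [0.6337 0.1384 0.0763] th-168.1 zdown1.000 q6 -94.1 q1 7.8 F [7.  2.4 9.5] M [ 0.6  -1.76 -0.17] op 0.0684 g 24.4
```

apply_moves:
  steps: [0,0,-0.03,0,0,-1,40,0,0,-0.03,0,0,-1,40,0,0,-0.03,0,0,-1,40,0,0,-0.03,0,0,-1,40,0,0,-0.03,0,0,-1,40,0,0,-0.03,0,0,-1,40,0,0,-0.03,0,0,-1,40,0,0,-0.03,0,0,-1,40,0,0,0,0,0,0,40]

```text
t: 13.45
tool_pos: [0.6294, 0.1408, 0.0797]
orientation: [-1.583, 2.706, 0.004]
force: [2.3, 13.6, -1.6]
opening: 0.0682
gripper_force: 24.9
```

```bash
python3 -c "
from plan import *
st()"
```

```text
t13.45 [0.6294 0.1408 0.0797] th-119.3 zdown1.000 q6 -142.9 q1 7.9 F [ 2.3 13.6 -1.6] M [ 2.31 -0.43 -0.  ] op 0.0682 g 24.9
```

apply_moves:
  steps: [0,0,0,0,0,0,95,0,0,0,0,0,0,95,0,0,0,0,0,0,95,0,0,0,0,0,0,95,0,0,0,0,0,0,95]

```text
t: 13.87
tool_pos: [0.628, 0.1364, 0.0784]
orientation: [-1.571, 2.72, -0.001]
force: [0.4, -0.5, 0.2]
opening: 0.0882
gripper_force: 0.0
```

apply_moves:
  steps: [0,0,0,0,0,0,40,0,0,0,0,0,0,40,0,0,0,0,0,0,40,0,0,0,0,0,0,40,0,0,0,0,0,0,40,0,0,0,0,0,0,40,0,0,0,0,0,0,40]
  grip_force: 35

```text
t: 14.45
tool_pos: [0.6275, 0.1368, 0.0781]
orientation: [1.571, -2.72, -0.001]
force: [-1.8, 1.4, 0.2]
opening: 0.0713
gripper_force: 32.9
```

```bash
python3 - <<'E'
from plan import *
st()
im=eyes.read_camera('side'); im2=eyes.read_camera('top')
a=cv2.resize(im[150:250,150:260,::-1],(528,480),interpolation=2)
cv2.imwrite('pics/s3.png',a)
E
```

```text
t14.45 [0.6275 0.1368 0.0781] th-120.0 zdown1.000 q6 -142.3 q1 7.7 F [-1.8  1.4  0.2] M [ 0.35  0.29 -0.09] op 0.0713 g 32.9
```

View pics/s3.png

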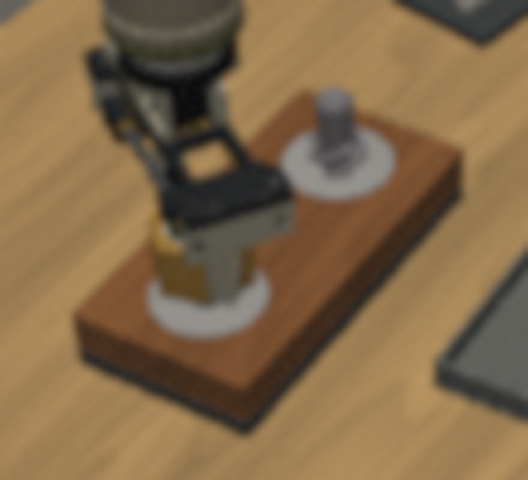

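The nut sits on the left stud at (205,265), gripped near its corners, so it is turned about 15–20° from the pads. I'll regrip on the next flat by turning 45° clockwise.

apply_moves:
  steps: [0,0,0,0,0,0,95,0,0,0,0,0,0,95,0,0,0,0,0,0,95,0,0,0,0,0,0,95,0,0,0,0,0,1,95,0,0,0,0,0,1,95,0,0,0,0,0,1,95,0,0,0,0,0,1,95,0,0,0,0,0,1,95,0,0,0,0,0,1,95,0,0,0,0,0,1,95,0,0,0,0,0,0.5,95]
  grip_force: 15

```text
t: 15.55
tool_pos: [0.628, 0.1365, 0.0784]
orientation: [-0.4, 3.115, -0.0]
force: [0.2, -1.0, 0.5]
opening: 0.0883
gripper_force: 0.0
```

apply_moves:
  steps: [0,0,0,0,0,0,40,0,0,0,0,0,0,40,0,0,0,0,0,0,40,0,0,0,0,0,0,40,0,0,0,0,0,0,40,0,0,0,0,0,0,40]

```text
t: 16.05
tool_pos: [0.6284, 0.1359, 0.0787]
orientation: [-0.41, 3.114, -0.002]
force: [2.3, -5.0, 0.6]
opening: 0.0652
gripper_force: 14.8
```

```bash
python3 -c "
from plan import *
st()"
```

```text
t16.05 [0.6284 0.1359 0.0787] th-165.0 zdown1.000 q6 -97.3 q1 7.7 F [ 2.3 -5.   0.6] M [-0.7  -0.54 -0.1 ] op 0.0652 g 14.8
```

apply_moves:
  steps: [0,-0.02,0,0,0,0,40,0,0,0,0,0,0,40,0,0,0.03,0,0,1,40,0,0,0.03,0,0,1,40,0,0,0.03,0,0,1,40,0,0,0.03,0,0,1,40,0,0,0,0,0,0,40]
  grip_force: 30

```text
t: 16.63
tool_pos: [0.6285, 0.1348, 0.0756]
orientation: [0.258, 3.13, -0.003]
force: [-0.6, -6.5, 6.7]
opening: 0.0647
gripper_force: 29.6
```

```bash
python3 -c "
from plan import *
st()"
```

```text
t16.63 [0.6285 0.1348 0.0756] th170.6 zdown1.000 q6 -73.0 q1 7.6 F [-0.6 -6.5  6.7] M [-1.51 -0.17 -0.37] op 0.0647 g 29.6
```

apply_moves:
  steps: [0,-0.02,0.03,0,0,1,40,0,0,0.03,0,0,1,40,0,0,0.03,0,0,1,40,0,0,0.02,0,0,1,40,0,0,0,0,0,0,40]

```text
t: 17.05
tool_pos: [0.6302, 0.1344, 0.0739]
orientation: [0.9, 3.004, 0.0]
force: [3.3, -7.9, 9.0]
opening: 0.0649
gripper_force: 28.7
```

```bash
python3 -c "
from plan import *
st()"
```

```text
t17.05 [0.6302 0.1344 0.0739] th146.6 zdown1.000 q6 -49.0 q1 7.6 F [ 3.3 -7.9  9. ] M [-1.51 -0.66 -0.36] op 0.0649 g 28.7
```

apply_moves:
  steps: [-0.03,-0.02,0.02,0,0,1,40,0,0,0.03,0,0,1,40,0,0,0.02,0,0,1,40,0,0,0.03,0,0,1,40,0,0,0,0,0,0,40]

```text
t: 17.47
tool_pos: [0.6307, 0.1321, 0.071]
orientation: [1.505, 2.751, -0.001]
force: [1.0, -11.7, 11.7]
opening: 0.0667
gripper_force: 28.5
```

```bash
python3 -c "
from plan import *
st()"
```

```text
t17.47 [0.6307 0.1321 0.071 ] th122.6 zdown1.000 q6 -25.2 q1 7.4 F [  1.  -11.7  11.7] M [-1.91 -0.18 -0.02] op 0.0667 g 28.5
```

apply_moves:
  steps: [0,0,0,0,0,0,95,0,0,0,0,0,0,95,0,0,0,0,0,0,95,0,0,0,0,0,0,95,0,0,0,0,0,0,95,0,0,0,0,0,0,95]

```text
t: 17.97
tool_pos: [0.6278, 0.1348, 0.0679]
orientation: [-1.498, -2.761, 0.0]
force: [0.0, 0.4, 0.1]
opening: 0.0878
gripper_force: 0.0
```

```bash
python3 - <<'E'
from plan import *
st()
im=eyes.read_camera('side')
a=cv2.resize(im[180:240,160:230,::-1],(700,600),interpolation=2)
cv2.imwrite('pics/s4.png',a)
for z in (.05,.056,.062,.07): print(z,[ (proj('side',(x,y,z))-[160,180])*10 for x,y in((.6275,.1367),)])
plan([((.6275,.1364,.071),122.6,95)])
E
```

```text
t17.97 [0.6278 0.1348 0.0679] th123.0 zdown1.000 q6 -25.5 q1 7.5 F [0.  0.4 0.1] M [-0.01 -0.07 -0.01] op 0.0878 g 0.0
0.05 [array([314.01809404, 315.69961362])]
0.056 [array([312.52450661, 302.12404925])]
0.062 [array([311.0232008 , 288.47833081])]
0.07 [array([309.00934961, 270.17396783])]
[0.05, 0.02, -0.1, 0, 0, 0.07, 95]
```

View pics/s4.png

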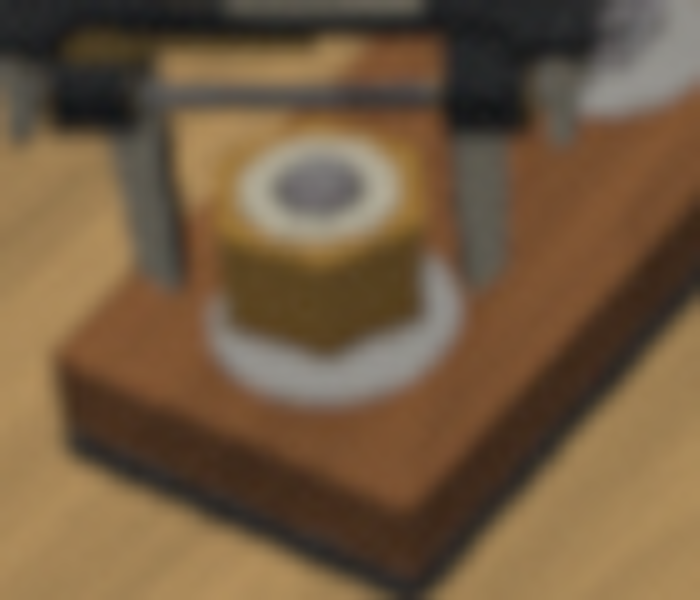

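The white nut sits level on the left stud, its collar at (318,190), about 12 mm above home. It has sunk about 9 mm, so it is screwing on so far. I'll regrip centred and go on.

apply_moves:
  steps: [0.04,0.03,0,0,0,0,95,0,0,0,0,0,0,40,0,0,0,0,0,0,40,0,0,0,0,0,0,40,0,0,0,0,0,0,40,0,0,0,0,0,0,40,0,0,0,0,0,0,40]
  grip_force: 20

```text
t: 18.6
tool_pos: [0.6273, 0.1354, 0.0682]
orientation: [-1.498, -2.759, 0.003]
force: [-5.8, -2.8, 3.2]
opening: 0.0663
gripper_force: 19.5
```

```bash
python3 -c "
from plan import *
st()"
```

```text
t18.60 [0.6273 0.1354 0.0682] th123.0 zdown1.000 q6 -25.4 q1 7.6 F [-5.8 -2.8  3.2] M [-0.39  0.71  0.04] op 0.0663 g 19.5
```

apply_moves:
  steps: [0,0,0.03,0,0,1,40,0,0,0.03,0,0,1,40,0,0,0.02,0,0,1,40,0,0,0.03,0,0,1,40,0,0,0,0,0,0,40]
  grip_force: 35

```text
t: 19.02
tool_pos: [0.6292, 0.1318, 0.0665]
orientation: [2.045, 2.378, -0.006]
force: [-2.9, -17.9, 9.4]
opening: 0.0688
gripper_force: 34.6
```

```bash
python3 -c "
from plan import *
st()"
```

```text
t19.02 [0.6292 0.1318 0.0665] th98.6 zdown1.000 q6 -1.0 q1 7.5 F [ -2.9 -17.9   9.4] M [-2.96  0.53 -0.03] op 0.0688 g 34.6
```

apply_moves:
  steps: [0,0,0,0,0,-1,40,0,0,0,0,0,-1,40,0,0,0,0,0,-1,40,0,0,-0.03,0,0,-1,40,0,0,-0.03,0,0,-1,40,0,0,-0.03,0,0,-1,40,0,0,-0.02,0,0,-1,40,0,0,-0.03,0,0,-1,40,0,0,0,0,0,0,40]

```text
t: 19.77
tool_pos: [0.6256, 0.1364, 0.0677]
orientation: [-0.882, -3.009, 0.002]
force: [-7.6, 0.2, 1.0]
opening: 0.0655
gripper_force: 33.4
```

```bash
python3 -c "
from plan import *
st()"
```

```text
t19.77 [0.6256 0.1364 0.0677] th147.3 zdown1.000 q6 -49.7 q1 7.7 F [-7.6  0.2  1. ] M [0.42 1.15 0.2 ] op 0.0655 g 33.4
```

apply_moves:
  steps: [0,0,0,0,0,0,95,0,0,0,0,0,0,95,0,0,0,0,0,0,95,0,0,0,0,0,0,95,0,0,0,0,0,0,95]

```text
t: 20.18
tool_pos: [0.6287, 0.136, 0.0696]
orientation: [0.892, 3.011, 0.001]
force: [-0.1, 0.4, 0.2]
opening: 0.0877
gripper_force: 0.0
```

```bash
python3 - <<'E'
from plan import *
st()
im=eyes.read_camera('side')
a=cv2.resize(im[180:240,160:230,::-1],(700,600),interpolation=2)
cv2.imwrite('pics/s5.png',a)
E
```

```text
t20.18 [0.6287 0.136  0.0696] th147.0 zdown1.000 q6 -49.3 q1 7.6 F [-0.1  0.4  0.2] M [-0.01 -0.13  0.01] op 0.0877 g 0.0
```

View pics/s5.png

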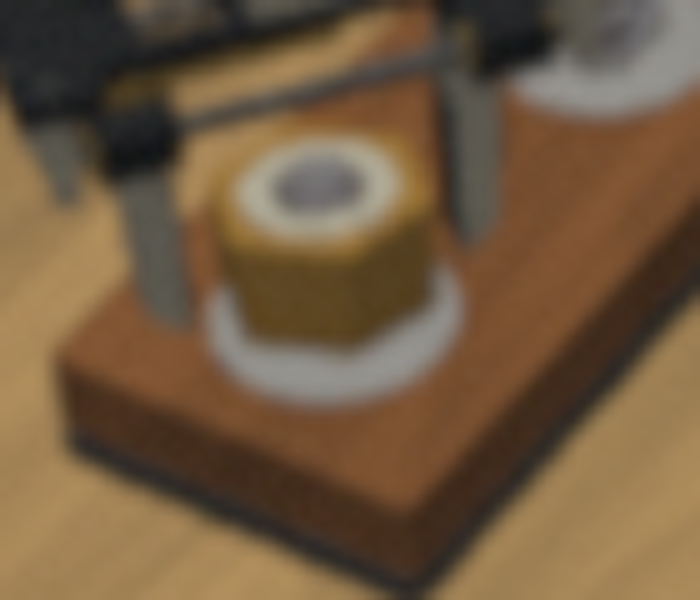

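The nut has turned back about 20° and sits slightly higher, its front vertex now at (345,350). I'll try again from here.

apply_moves:
  steps: [0,0,0,0,0,0,40,0,0,0,0,0,0,40,0,0,0,0,0,0,40,0,0,0,0,0,0,40,0,0,0,0,0,0,40,0,0,0,0,0,0,40,0,0,0,0,0,0,40]
  grip_force: 40

```text
t: 20.82
tool_pos: [0.6274, 0.1344, 0.0691]
orientation: [-0.893, -3.01, 0.005]
force: [-5.5, -7.2, 4.2]
opening: 0.0647
gripper_force: 39.2
```

apply_moves:
  steps: [0,0,0.02,0,0,1,40,0,0,0.03,0,0,1,40,0,0,0.03,0,0,1,40,0,0,0.03,0,0,1,40,0,0,0,0,0,0,40]

```text
t: 21.23
tool_pos: [0.6293, 0.1316, 0.0676]
orientation: [1.508, 2.751, -0.007]
force: [-3.4, -17.4, 11.8]
opening: 0.0636
gripper_force: 39.9
```

apply_moves:
  steps: [0,0,0.02,0,0,1,40,0,0,0.03,0,0,1,40,0,0,0,0,0,0,40]

```text
t: 21.48
tool_pos: [0.6298, 0.1304, 0.0665]
orientation: [1.785, 2.577, -0.008]
force: [-3.5, -22.7, 11.9]
opening: 0.0644
gripper_force: 39.3
```

```bash
python3 -c "
from plan import *
st()"
```

```text
t21.48 [0.6298 0.1304 0.0665] th110.6 zdown1.000 q6 -13.0 q1 7.4 F [ -3.5 -22.7  11.9] M [-4.1   0.66 -0.22] op 0.0644 g 39.3
```

The nut turned with the grip but stopped at the same height as before, with a side force of 22 N, so this is a repeated jam. I judge that white doesn't fit the left stud. I'll unscrew it and lift it off.

apply_moves:
  steps: [0,0,-0.03,0,0,-1,40,0,0,-0.03,0,0,-1,40,0,0,-0.03,0,0,-1,40,0,0,-0.03,0,0,-1,40,0,0,-0.03,0,0,-1,40,0,0,-0.03,0,0,-1,40,0,0,-0.03,0,0,-1,40,0,0,-0.03,0,0,-1,40,0,0,-0.03,0,0,-1,40,0,0,-0.03,0,0,-1,40,0,0,0,0,0,0,40]

```text
t: 22.4
tool_pos: [0.6258, 0.1358, 0.0718]
orientation: [-0.237, -3.127, 0.001]
force: [-10.3, -3.6, 4.4]
opening: 0.0657
gripper_force: 37.7
```

```bash
python3 -c "
from plan import *
st()"
```

```text
t22.40 [0.6258 0.1358 0.0718] th171.3 zdown1.000 q6 -73.7 q1 7.6 F [-10.3  -3.6   4.4] M [0.34 1.4  0.48] op 0.0657 g 37.7
```

apply_moves:
  steps: [0,0,-0.03,0,0,-1,40,0,0,-0.03,0,0,-1,40,0,0,-0.03,0,0,-1,40,0,0,-0.03,0,0,-1,40,0,0,-0.03,0,0,-1,40,0,0,-0.03,0,0,-1,40,0,0,-0.03,0,0,-1,40,0,0,-0.03,0,0,-1,40,0,0,-0.03,0,0,-1,40,0,0,0,0,0,0,40]

```text
t: 23.23
tool_pos: [0.6263, 0.1349, 0.0793]
orientation: [1.207, -2.895, -0.0]
force: [-3.4, -5.0, -6.8]
opening: 0.0658
gripper_force: 38.3
```

```bash
python3 -c "
from plan import *
st()"
```

```text
t23.23 [0.6263 0.1349 0.0793] th-134.7 zdown1.000 q6 -127.6 q1 7.6 F [-3.4 -5.  -6.8] M [-0.69  0.4   0.06] op 0.0658 g 38.3
```

apply_moves:
  steps: [0,0,-0.1,0,0,0,40,0,0,-0.1,0,0,0,40,0,0,-0.1,0,0,0,40,0,0,0,0,0,0,40]

```text
t: 23.57
tool_pos: [0.6282, 0.1359, 0.0912]
orientation: [1.2, -2.903, 0.0]
force: [-4.6, -1.8, -3.8]
opening: 0.0659
gripper_force: 38.5
```

apply_moves:
  steps: [0,0,-0.3,0,0,0,40,0,0,-0.5,0,0,0,40,0,0,-0.7,0,0,0,40,0,0,-0.5,0,0,0,40,0,0,0,0,0,0,40]

```text
t: 23.98
tool_pos: [0.6316, 0.1368, 0.1566]
orientation: [-1.198, 2.894, -0.003]
force: [2.0, -0.3, -4.4]
opening: 0.0659
gripper_force: 38.4
```

```bash
python3 -c "
from plan import *
st()
plan([((.6371,-.0222,.14),240,40)])"
```

```text
t23.98 [0.6316 0.1368 0.1566] th-135.0 zdown1.000 q6 -127.3 q1 7.7 F [ 2.  -0.3 -4.4] M [ 0.09 -0.26 -0.03] op 0.0659 g 38.4
[0.6, -0.65, 0.09, 0, 0, -0.42, 40, 0.64, -0.61, 0.09, 0, 0, -0.41, 40, 0.65, -0.6, 0.09, 0, 0, -0.42, 40, 0.69, -0.56, 0.09, 0, 0, -0.42, 40, 0.7, -0.53, 0.09, 0, 0, -0.42, 40, 0.73, -0.5, 0.09, -0.07, 0.06, -0.41, 40]
```

```bash
python3 -c "
from plan import *
plan([((.636,-.0226,.138),-135,40)])"
```

```text
[0.61, -0.64, 0.1, 0, 0, 0, 40, 0.61, -0.65, 0.1, 0, 0, 0, 40, 0.61, -0.64, 0.11, 0, 0, 0, 40, 0.61, -0.64, 0.1, 0, 0, 0, 40, 0.61, -0.65, 0.1, 0, 0, 0, 40, 0.61, -0.64, 0.1, -0.05, 0.07, 0, 40]
```

apply_moves:
  steps: [0.61,-0.64,0.1,0,0,0,40,0.61,-0.65,0.1,0,0,0,40,0.61,-0.64,0.11,0,0,0,40,0.61,-0.64,0.1,0,0,0,40,0.61,-0.65,0.1,0,0,0,40,0.61,-0.64,0.1,0,0,0,40,0,0,0,0,0,0,40,0,0,0,0,0,0,40,0,0,0.3,0,0,0,40,0,0,0.3,0,0,0,40,0,0,0.2,0,0,0,40,0,0,0.1,0,0,0,40]

```text
t: 24.98
tool_pos: [0.6335, -0.0238, 0.1046]
orientation: [-1.203, 2.901, -0.004]
force: [4.0, -6.7, -3.9]
opening: 0.066
gripper_force: 38.6
```

apply_moves:
  steps: [0,0,0.1,0,0,0,40,0,0,0.1,0,0,0,40,0,0,0.1,0,0,0,40,0,0,0,0,0,0,40]

```text
t: 25.32
tool_pos: [0.6342, -0.0237, 0.096]
orientation: [-1.203, 2.899, -0.005]
force: [7.8, -5.5, -8.4]
opening: 0.0656
gripper_force: 38.5
```

```bash
python3 -c "
from plan import *
st()"
```

```text
t25.32 [ 0.6342 -0.0237  0.096 ] th-134.9 zdown1.000 q6 -141.7 q1 -6.7 F [ 7.8 -5.5 -8.4] M [-0.83 -1.45  0.08] op 0.0656 g 38.5
```

apply_moves:
  steps: [0,-0.05,0,0,0,0,40,0,0,0.15,0,0,0,40,0,0,0.15,0,0,0,40,0,0,0.1,0,0,0,40,0,0,0,0,0,0,40]

```text
t: 25.73
tool_pos: [0.6339, -0.0243, 0.083]
orientation: [-1.202, 2.902, -0.0]
force: [7.0, -1.8, -10.0]
opening: 0.0656
gripper_force: 38.5
```

apply_moves:
  steps: [0,0,0.1,0,0,0,40,0,0,0.1,0,0,0,40,0,0,0,0,0,0,40]

```text
t: 25.98
tool_pos: [0.6341, -0.0248, 0.0777]
orientation: [-1.202, 2.902, -0.001]
force: [7.2, -3.7, -7.6]
opening: 0.0656
gripper_force: 38.6
```

apply_moves:
  steps: [0,0,0.1,0,0,0,40,0,0,0,0,0,0,40]

```text
t: 26.15
tool_pos: [0.6344, -0.0249, 0.0751]
orientation: [-1.201, 2.901, -0.002]
force: [6.8, -4.1, -5.4]
opening: 0.0654
gripper_force: 38.5
```

apply_moves:
  steps: [0,0,0.1,0,0,0,40,0,0,0.1,0,0,0,40,0,0,0,0,0,0,40]

```text
t: 26.4
tool_pos: [0.6345, -0.0251, 0.0701]
orientation: [-1.201, 2.901, -0.002]
force: [2.5, -4.2, 2.0]
opening: 0.0657
gripper_force: 38.8
```

```bash
python3 -c "
from plan import *
st()"
```

```text
t26.40 [ 0.6345 -0.0251  0.0701] th-135.0 zdown1.000 q6 -141.8 q1 -6.9 F [ 2.5 -4.2  2. ] M [-0.39 -0.73 -0.06] op 0.0657 g 38.8
```

apply_moves:
  steps: [0,0,0,0,0,0,90,0,0,0,0,0,0,90,0,0,0,0,0,0,90,0,0,0,0,0,0,90]

```text
t: 26.73
tool_pos: [0.6331, -0.0241, 0.0688]
orientation: [1.202, -2.901, -0.001]
force: [0.5, -0.2, -0.6]
opening: 0.0827
gripper_force: 0.0
```

```bash
python3 -c "
from plan import *
st()
im=eyes.read_camera('side')
u,v=proj('side',(.6345,-.0245,.08)).astype(int)
cv2.imwrite('pics/s6.png',cv2.resize(im[v-35:v+25,u-35:u+35,::-1],(700,600),interpolation=2))
for z in (.05,.08,.11): print((proj('side',(.635,-.0245,z))-[u-35,v-35])*10)
"
```

```text
t26.73 [ 0.6331 -0.0241  0.0688] th-135.0 zdown1.000 q6 -141.9 q1 -6.8 F [ 0.5 -0.2 -0.6] M [ 0.13 -0.13 -0.01] op 0.0827 g 0.0
[360.93003915 417.53167103]
[357.24115953 349.93237323]
[353.46124027 280.66475969]
```

View pics/s6.png

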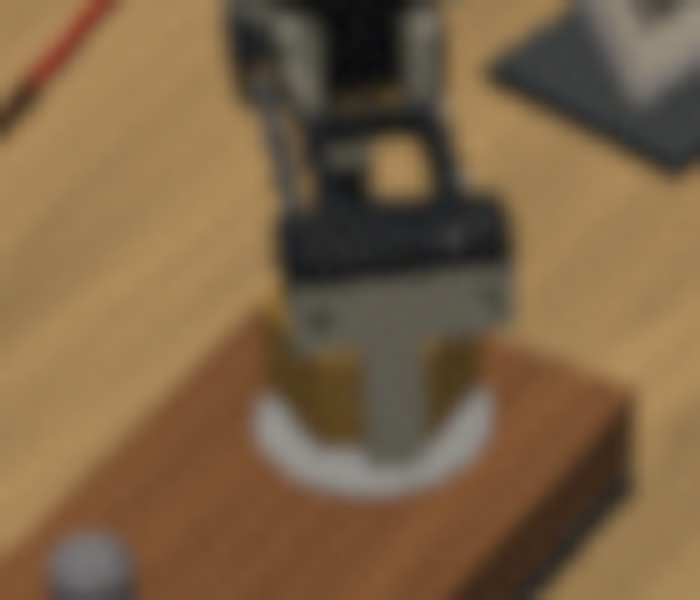

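The nut sits on the right stud with its lower rim at about (345,440), roughly 12 mm up. I'll recentre, grip and turn.

apply_moves:
  steps: [-0.02,-0.05,0,0,0,0,90,0,0,0,0,0,0,40,0,0,0,0,0,0,40,0,0,0,0,0,0,40,0,0,0,0,0,0,40,0,0,0,0,0,0,40,0,0,0,0,0,0,40]
  grip_force: 15

```text
t: 27.37
tool_pos: [0.6353, -0.0253, 0.0692]
orientation: [-1.202, 2.902, -0.0]
force: [1.5, -0.5, -1.1]
opening: 0.0657
gripper_force: 14.6
```

```bash
python3 -c "
from plan import *
st()"
```

```text
t27.37 [ 0.6353 -0.0253  0.0692] th-135.0 zdown1.000 q6 -141.9 q1 -6.9 F [ 1.5 -0.5 -1.1] M [ 0.03 -0.35 -0.06] op 0.0657 g 14.6
```

apply_moves:
  steps: [0,0,0.02,0,0,1,40,0,0,0.03,0,0,1,40,0,0,0.03,0,0,1,40,0,0,0.02,0,0,1,40,0,0,0,0,0,0,40]
  grip_force: 40

```text
t: 27.78
tool_pos: [0.6351, -0.025, 0.066]
orientation: [0.565, -3.09, -0.0]
force: [1.8, 1.2, -1.6]
opening: 0.0655
gripper_force: 38.9
```

```bash
python3 -c "
from plan import *
st()"
```

```text
t27.78 [ 0.6351 -0.025   0.066 ] th-159.3 zdown1.000 q6 -117.6 q1 -6.9 F [ 1.8  1.2 -1.6] M [ 0.16 -0.41 -0.12] op 0.0655 g 38.9
```

apply_moves:
  steps: [0,0,0.03,0,0,1,40,0,0,0.03,0,0,1,40,0,0,0.02,0,0,1,40,0,0,0.03,0,0,1,40,0,0,0,0,0,0,40]

```text
t: 28.2
tool_pos: [0.6352, -0.0251, 0.0628]
orientation: [0.085, 3.14, 0.0]
force: [2.0, 0.3, -1.4]
opening: 0.0654
gripper_force: 38.9
```

apply_moves:
  steps: [0,0,0.03,0,0,1,40,0,0,0.03,0,0,1,40,0,0,0.02,0,0,1,40,0,0,0,0,0,0,40]

```text
t: 28.53
tool_pos: [0.6352, -0.0251, 0.0604]
orientation: [0.571, 3.089, 0.0]
force: [2.7, 0.6, -1.8]
opening: 0.0654
gripper_force: 38.9
```

```bash
python3 -c "
from plan import *
st()"
```

```text
t28.53 [ 0.6352 -0.0251  0.0604] th159.0 zdown1.000 q6 -75.9 q1 -6.9 F [ 2.7  0.6 -1.8] M [ 0.19 -0.47 -0.12] op 0.0654 g 38.9
```

apply_moves:
  steps: [0,0,0.03,0,0,1,40,0,0,0.02,0,0,1,40,0,0,0.03,0,0,1,40,0,0,0,0,0,0,40]

```text
t: 28.87
tool_pos: [0.6353, -0.0252, 0.0581]
orientation: [1.045, 2.962, 0.0]
force: [2.4, 0.8, -2.5]
opening: 0.0656
gripper_force: 38.9
```

apply_moves:
  steps: [0,0,0.03,0,0,1,40,0,0,0.02,0,0,1,40,0,0,0.03,0,0,1,40,0,0,0,0,0,0,40]

```text
t: 29.2
tool_pos: [0.635, -0.0258, 0.0562]
orientation: [1.494, 2.763, -0.001]
force: [-1.4, -2.1, 1.3]
opening: 0.0654
gripper_force: 38.6
```

```bash
python3 -c "
from plan import *
st()"
```

```text
t29.20 [ 0.635  -0.0258  0.0562] th123.2 zdown1.000 q6 -40.1 q1 -6.9 F [-1.4 -2.1  1.3] M [-0.11  0.27 -0.03] op 0.0654 g 38.6
```

apply_moves:
  steps: [0,0,0.02,0,0,1,40,0,0,0,0,0,1,40,0,0,0,0,0,1,40,0,0,0,0,0,0,40]

```text
t: 29.53
tool_pos: [0.635, -0.0246, 0.0558]
orientation: [-1.907, -2.496, -0.001]
force: [-2.9, 1.7, 4.9]
opening: 0.0645
gripper_force: 40.1
```

```bash
python3 -c "
from plan import *
st()"
```

```text
t29.53 [ 0.635  -0.0246  0.0558] th105.2 zdown1.000 q6 -22.1 q1 -6.9 F [-2.9  1.7  4.9] M [ 0.67  0.61 -0.63] op 0.0645 g 40.1
```

apply_moves:
  steps: [0,0,0,0,0,0,95,0,0,0,0,0,0,95,0,0,0,0,0,0,95,0,0,0,0,0,0,95,0,0,-0.5,0,0,0,95,0,0,-0.9,0,0,0,95,0,0,-0.9,0,0,0,95,0,0,-0.9,0,0,0,95]

```text
t: 30.2
tool_pos: [0.6347, -0.0253, 0.1517]
orientation: [-1.909, -2.494, 0.001]
force: [1.1, 0.2, -0.1]
opening: 0.0884
gripper_force: 0.0
```

```bash
python3 -c "
from n import *
from plan import *
st()
im=eyes.read_camera('side')
u,v=proj('side',(.635,-.025,.08)).astype(int)
cv2.imwrite('pics/s7.png',cv2.resize(im[v-30:v+30,u-35:u+35,::-1],(700,600),interpolation=2))
for z in (.05,.091): print((proj('side',(.635,-.025,z))-[u-35,v-30])*10)
plan([((.55,.06,.19),140,100),((.3654,.2454,.10),140,100)])
im,o=nuts('top');print(o)
"
```

```text
t30.20 [ 0.6347 -0.0253  0.1517] th105.1 zdown1.000 q6 -22.0 q1 -6.9 F [ 1.1  0.2 -0.1] M [-0.02 -0.11 -0.03] op 0.0884 g 0.0
[361.7894983  376.74751166]
[356.74075253 283.95183616]
[0.59, -0.35, -0.18, 0, 0, -0.97, 100, 0.61, -0.28, -0.17, 0, 0, -0.97, 100, 0.65, -0.22, -0.18, 0, 0, -0.97, 100, 0.66, -0.16, -0.17, 0, 0, -0.96, 100, 0.68, -0.09, -0.18, 0, 0, -0.97, 100, 0.68, -0.01, -0.18, 0.05, 0.06, -0.97, 100, 0.87, 0.08, 0.3, 0, 0, 0, 100, 0.87, 0.07, 0.3, 0, 0, 0, 100, 0.87, 0.08, 0.3, 0, 0, 0, 100, 0.86, 0.08, 0.3, 0, 0, 0, 100, 0.87, 0.08, 0.3, 0, 0, 0, 100, 0.87, 0.07, 0.3, 0, 0, 0, 100]
[0.87, 0.08, 0.3, 0, 0, 0, 100, 0.87, 0.08, 0.3, 0, 0, 0, 100, 0.87, 0.08, 0.3, 0, 0, 0, 100, 0.87, 0.07, 0.3, 0, 0, 0, 100]
{'red': [([322.8, 74.0], 60), ([128.4, 227.4], 112)], 'blue': [([146.7, 210.7], 95)], 'green': [([164.4, 250.3], 110)]}
```

View pics/s7.png

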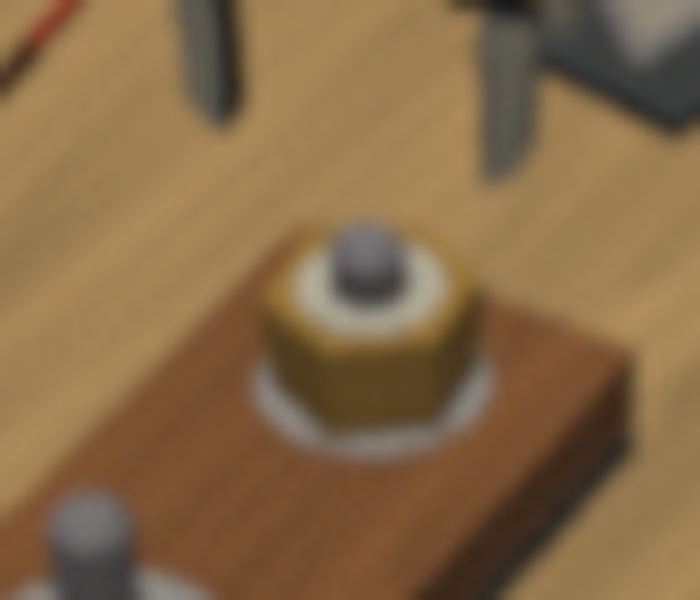

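White is home on the right stud: the collar centre is at (372,285) against a predicted (357,284), and the rim lies on the disc. Comparing the discs shows the image places both studs about (+2, +3) mm off, so the left stud is really near (0.6258, 0.1337). Next is green, tried on the left stud.

```bash
python3 -c "
from plan import *
plan([((.3648,.244,.13),170,100),((.3648,.244,.007),170,100)])
"
```

```text
[0.79, -0.46, 0.06, 0, 0, -0.77, 100, 0.83, -0.4, 0.06, 0, 0, -0.77, 100, 0.85, -0.33, 0.06, 0, 0, -0.78, 100, 0.88, -0.26, 0.05, 0, 0, -0.77, 100, 0.89, -0.18, 0.06, 0, 0, -0.77, 100, 0.91, -0.12, 0.06, 0, 0, -0.77, 100, 0.92, -0.04, 0.06, 0, 0, -0.78, 100, 0.91, 0.03, 0.06, 0, 0, -0.77, 100, 0.91, 0.11, 0.06, 0, 0, -0.77, 100, 0.9, 0.18, 0.06, 0, 0, -0.77, 100, 0.88, 0.25, 0.06, 0, 0, -0.78, 100, 0.85, 0.33, 0.05, 0, 0, -0.77, 100]
[0.83, 0.39, 0.06, 0, 0, -0.77, 100, 0.79, 0.46, 0.06, 0.01, 0.09, -0.77, 100, 0, 0, 0.82, 0, 0, 0, 100, 0, 0, 0.82, 0, 0, 0, 100, 0, 0, 0.82, 0, 0, 0, 100, 0, 0, 0.82, 0, 0, 0, 100, 0, 0, 0.82, 0, 0, 0, 100]
```

apply_moves:
  steps: [0.79,-0.46,0.06,0,0,-0.77,100,0.83,-0.4,0.06,0,0,-0.77,100,0.85,-0.33,0.06,0,0,-0.78,100,0.88,-0.26,0.05,0,0,-0.77,100,0.89,-0.18,0.06,0,0,-0.77,100,0.91,-0.12,0.06,0,0,-0.77,100,0.92,-0.04,0.06,0,0,-0.78,100,0.91,0.03,0.06,0,0,-0.77,100,0.91,0.11,0.06,0,0,-0.77,100,0.9,0.18,0.06,0,0,-0.77,100,0.88,0.25,0.06,0,0,-0.78,100,0.85,0.33,0.05,0,0,-0.77,100]

```text
t: 31.3
tool_pos: [0.3995, 0.207, 0.1293]
orientation: [-0.52, -3.098, 0.001]
force: [-0.3, 0.5, -0.6]
opening: 0.0927
gripper_force: 0.0
```

apply_moves:
  steps: [0.83,0.39,0.06,0,0,-0.77,100,0.79,0.46,0.06,0,0,-0.77,100,0,0,0.82,0,0,0,100,0,0,0.82,0,0,0,100,0,0,0.82,0,0,0,100,0,0,0.82,0,0,0,100,0,0,0.82,0,0,0,100,0,0,0,0,0,0,100]
  grip_force: 10

```text
t: 31.97
tool_pos: [0.362, 0.2452, 0.0015]
orientation: [0.275, 3.129, 0.0]
force: [-0.1, -0.3, -0.6]
opening: 0.0927
gripper_force: 0.0
```

apply_moves:
  steps: [0,0,0,0,0,0,40,0,0,0,0,0,0,40,0,0,0,0,0,0,40,0,0,0,0,0,0,40,0,0,0,0,0,0,40,0,0,0,0,0,0,40]

```text
t: 32.47
tool_pos: [0.3617, 0.2447, 0.0037]
orientation: [-0.277, -3.129, 0.001]
force: [-0.9, -4.0, 2.7]
opening: 0.064
gripper_force: 10.0
```

```bash
python3 -c "
from plan import *
st()"
```

```text
t32.47 [0.3617 0.2447 0.0037] th169.9 zdown1.000 q6 -52.5 q1 27.4 F [-0.9 -4.   2.7] M [-0.71  0.12  0.01] op 0.0640 g 10.0
```

apply_moves:
  steps: [0,0,0,0,0,0,98,0,0,0,0,0,0,98,0,0,-0.13,0,0,0,98,0,0,0,0,0,0,98,0,0,0,0,0,-1,98,0,0,0,0,0,-1,98,0,0,0,0,0,-1,98,0,0,0,0,0,-1,98,0,0,0,0,0,-1,98,0,0,0,0,0,-1,98,0,0,0,0,0,-1,98,0,0,0,0,0,-1,98]

```text
t: 33.47
tool_pos: [0.3621, 0.2454, 0.0077]
orientation: [-1.027, 2.968, 0.0]
force: [-0.2, -0.2, -0.3]
opening: 0.0914
gripper_force: 0.0
```

apply_moves:
  steps: [0,0,0,0,0,-1,98,0,0,0,0,0,-1,98,0,0,0,0,0,0,40,0,0,0,0,0,0,40,0,0,0,0,0,0,40,0,0,0,0,0,0,40,0,0,0,0,0,0,40,0,0,0,0,0,0,40,0,0,0,0,0,0,40]
  grip_force: 30

```text
t: 34.22
tool_pos: [0.3621, 0.2451, 0.0075]
orientation: [-1.323, 2.849, -0.0]
force: [0.6, -1.1, -0.3]
opening: 0.0636
gripper_force: 30.0
```

```bash
python3 -c "
from plan import *
st()
s,p,R=state()
plan([((p[0],p[1],.145),230,40),((.6258,.1340,.145),230,40)])"
```

```text
t34.22 [0.3621 0.2451 0.0075] th-130.2 zdown1.000 q6 -112.4 q1 27.4 F [ 0.6 -1.1 -0.3] M [-0.14 -0.34 -0.04] op 0.0636 g 30.0
[0, 0, -0.92, 0, 0, -0.01, 40, 0, 0, -0.91, 0, 0, 0, 40, 0, 0, -0.92, 0, 0, -0.01, 40, 0, 0, -0.92, 0, 0, 0, 40, 0, 0, -0.91, 0, 0, -0.01, 40, -0.28, -0.91, 0, 0, 0, 0, 40, -0.28, -0.91, 0, 0, 0, 0, 40, -0.28, -0.91, 0, 0, 0, 0, 40, -0.29, -0.92, 0, 0, 0, 0, 40, -0.28, -0.91, 0, 0, 0, 0, 40, -0.28, -0.91, 0, 0, 0, 0, 40, -0.28, -0.91, 0, 0, 0, 0, 40]
[-0.28, -0.91, 0, 0, 0, 0, 40, -0.28, -0.91, 0, 0, 0, 0, 40, -0.29, -0.92, 0, 0, 0, 0, 40]
```

apply_moves:
  steps: [0,0,-0.92,0,0,0,40,0,0,-0.91,0,0,0,40,0,0,-0.92,0,0,0,40,0,0,-0.92,0,0,0,40,0,0,-0.91,0,0,0,40,-0.28,-0.91,0,0,0,0,40,-0.28,-0.91,0,0,0,0,40,-0.28,-0.91,0,0,0,0,40,-0.29,-0.92,0,0,0,0,40,-0.28,-0.91,0,0,0,0,40,-0.28,-0.91,0,0,0,0,40,-0.28,-0.91,0,0,0,0,40]

```text
t: 35.22
tool_pos: [0.5464, 0.1662, 0.1433]
orientation: [1.322, -2.847, -0.002]
force: [-0.1, 0.4, -5.1]
opening: 0.0637
gripper_force: 30.0
```

apply_moves:
  steps: [-0.28,-0.91,0,0,0,0,40,-0.28,-0.91,0,0,0,0,40,-0.29,-0.92,0,0,0,0,40,0,0,0,0,0,0,40,0,0,0,0,0,0,40]

```text
t: 35.63
tool_pos: [0.6253, 0.1326, 0.1425]
orientation: [1.32, -2.847, -0.002]
force: [-0.6, 0.4, -5.1]
opening: 0.064
gripper_force: 30.0
```

```bash
python3 -c "
from plan import *
st()"
```

```text
t35.63 [0.6253 0.1326 0.1425] th-130.3 zdown1.000 q6 -132.4 q1 7.4 F [-0.6  0.4 -5.1] M [ 0.1  -0.05 -0.  ] op 0.0640 g 30.0
```

apply_moves:
  steps: [-0.03,0.01,0.5,0,0,0,40,0,0,0.4,0,0,0,40,0,0,0.2,0,0,0,40,0,0,0.1,0,0,0,40,0,0,0.1,0,0,0,40,0,0,0.1,0,0,0,40,0,0,0,0,0,0,40]

```text
t: 36.22
tool_pos: [0.6255, 0.1344, 0.1025]
orientation: [1.324, -2.848, -0.0]
force: [-0.2, 0.7, -6.3]
opening: 0.0636
gripper_force: 30.0
```

apply_moves:
  steps: [0,0,0.1,0,0,0,40,0,0,0.1,0,0,0,40,0,0,0,0,0,0,40]

```text
t: 36.47
tool_pos: [0.6257, 0.1343, 0.0963]
orientation: [1.324, -2.848, -0.0]
force: [-0.6, 0.1, -6.0]
opening: 0.064
gripper_force: 30.0
```

Past the cone without any side force. I'll continue down to the ridges.

apply_moves:
  steps: [0,0,0.15,0,0,0,40,0,0,0.15,0,0,0,40,0,0,0.1,0,0,0,40,0,0,0,0,0,0,40]

```text
t: 36.8
tool_pos: [0.6251, 0.1343, 0.0835]
orientation: [1.323, -2.847, -0.001]
force: [0.1, 0.7, -5.4]
opening: 0.0642
gripper_force: 30.0
```

apply_moves:
  steps: [0,0,0.1,0,0,0,40,0,0,0.1,0,0,0,40,0,0,0,0,0,0,40]

```text
t: 37.05
tool_pos: [0.6259, 0.134, 0.0783]
orientation: [1.324, -2.849, 0.001]
force: [1.0, -1.2, -5.6]
opening: 0.0639
gripper_force: 30.0
```

apply_moves:
  steps: [0,0,0.1,0,0,0,40,0,0,0,0,0,0,40]

```text
t: 37.22
tool_pos: [0.6264, 0.134, 0.0757]
orientation: [-1.324, 2.848, -0.001]
force: [3.7, -2.3, -8.6]
opening: 0.0637
gripper_force: 30.0
```

apply_moves:
  steps: [0,0,0.1,0,0,0,40,0,0,0,0,0,0,40]

```text
t: 37.38
tool_pos: [0.6253, 0.1346, 0.072]
orientation: [1.324, -2.848, -0.001]
force: [0.4, 0.1, -5.1]
opening: 0.0641
gripper_force: 30.0
```

apply_moves:
  steps: [0,0,0.1,0,0,0,40,0,0,0,0,0,0,40]

```text
t: 37.55
tool_pos: [0.6253, 0.1346, 0.069]
orientation: [1.324, -2.848, -0.001]
force: [-0.8, 1.3, -5.1]
opening: 0.0642
gripper_force: 30.0
```

apply_moves:
  steps: [0,0,0.1,0,0,0,40,0,0,0,0,0,0,40]

```text
t: 37.72
tool_pos: [0.6255, 0.1345, 0.0661]
orientation: [1.324, -2.848, -0.001]
force: [-1.4, 0.5, -5.0]
opening: 0.0639
gripper_force: 30.0
```

apply_moves:
  steps: [0,0,0.1,0,0,0,40,0,0,0,0,0,0,40]

```text
t: 37.88
tool_pos: [0.6256, 0.1344, 0.0632]
orientation: [1.324, -2.848, -0.0]
force: [-0.5, -0.6, -5.6]
opening: 0.0638
gripper_force: 30.0
```

apply_moves:
  steps: [0,0,0.05,0,0,0,40,0,0,0,0,0,0,40]

```text
t: 38.05
tool_pos: [0.6259, 0.1343, 0.0622]
orientation: [1.324, -2.849, 0.0]
force: [0.2, 0.0, -5.2]
opening: 0.0638
gripper_force: 30.0
```

apply_moves:
  steps: [0,0,0.05,0,0,0,40,0,0,0,0,0,0,40]

```text
t: 38.22
tool_pos: [0.6262, 0.1344, 0.0619]
orientation: [-1.324, 2.848, -0.0]
force: [-3.1, -1.4, 1.3]
opening: 0.0633
gripper_force: 30.0
```

apply_moves:
  steps: [0,0,0.02,0,0,1,40,0,0,0.03,0,0,1,40,0,0,0.03,0,0,1,40,0,0,0,0,0,0,40]

```text
t: 38.55
tool_pos: [0.6263, 0.1341, 0.0593]
orientation: [-0.854, 3.023, -0.001]
force: [-3.8, -1.7, 4.3]
opening: 0.0642
gripper_force: 30.0
```

```bash
python3 -c "
from plan import *
st()"
```

```text
t38.55 [0.6263 0.1341 0.0593] th-148.4 zdown1.000 q6 -114.0 q1 7.5 F [-3.8 -1.7  4.3] M [-0.29  0.57 -0.21] op 0.0642 g 30.0
```

apply_moves:
  steps: [0,0,0.02,0,0,1,40,0,0,0.03,0,0,1,40,0,0,0,0,0,0,40]

```text
t: 38.8
tool_pos: [0.6262, 0.1343, 0.0576]
orientation: [-0.539, 3.095, -0.0]
force: [-5.0, -1.7, 3.6]
opening: 0.0636
gripper_force: 30.0
```

```bash
python3 -c "
from plan import *
st()"
```

```text
t38.80 [0.6262 0.1343 0.0576] th-160.2 zdown1.000 q6 -102.2 q1 7.5 F [-5.  -1.7  3.6] M [-0.38  0.61 -0.13] op 0.0636 g 30.0
```

apply_moves:
  steps: [0,0,0.02,0,0,1,40,0,0,0.01,0,0,1,40,0,0,0,0,0,0,40]

```text
t: 39.05
tool_pos: [0.6267, 0.1345, 0.0575]
orientation: [-0.215, 3.133, 0.0]
force: [-4.3, -0.8, 6.5]
opening: 0.0633
gripper_force: 30.0
```

```bash
python3 -c "
from plan import *
st()"
```

```text
t39.05 [0.6267 0.1345 0.0575] th-172.1 zdown1.000 q6 -90.3 q1 7.5 F [-4.3 -0.8  6.5] M [-0.25  0.54 -0.12] op 0.0633 g 30.0
```

apply_moves:
  steps: [0,0,0,0,0,1,40,0,0,0,0,0,1,40,0,0,0,0,0,0,40]

```text
t: 39.3
tool_pos: [0.6266, 0.1343, 0.0576]
orientation: [0.114, 3.138, 0.0]
force: [-3.6, -0.5, 6.2]
opening: 0.0639
gripper_force: 30.0
```

```bash
python3 -c "
from plan import *
st()"
```

```text
t39.30 [0.6266 0.1343 0.0576] th175.8 zdown1.000 q6 -78.3 q1 7.5 F [-3.6 -0.5  6.2] M [-0.34  0.65 -0.11] op 0.0639 g 30.0
```

apply_moves:
  steps: [0,0,0,0,0,1,40,0,0,0,0,0,1,40,0,0,0,0,0,1,40,0,0,0,0,0,0,40]

```text
t: 39.63
tool_pos: [0.6265, 0.1342, 0.0575]
orientation: [0.603, 3.082, 0.0]
force: [-4.2, -1.0, 7.5]
opening: 0.0637
gripper_force: 30.0
```

```bash
python3 -c "
from plan import *
st()"
```

```text
t39.63 [0.6265 0.1342 0.0575] th157.9 zdown1.000 q6 -60.3 q1 7.5 F [-4.2 -1.   7.5] M [-0.44  0.87 -0.12] op 0.0637 g 30.0
```

apply_moves:
  steps: [0,0,0,0,0,0,95,0,0,0,0,0,0,95,0,0,0,0,0,0,95,0,0,0,0,0,0,95,0,0,-0.5,0,0,0,95,0,0,-0.9,0,0,0,95,0,0,-0.9,0,0,0,95,0,0,-0.9,0,0,0,95]

```text
t: 40.3
tool_pos: [0.6255, 0.1344, 0.1526]
orientation: [-0.601, -3.083, 0.0]
force: [0.1, -0.3, -0.3]
opening: 0.0885
gripper_force: 0.0
```

```bash
python3 -c "
from n import *
from plan import *
st()
im=eyes.read_camera('side')
u,v=proj('side',(.626,.134,.08)).astype(int)
cv2.imwrite('pics/s8.png',cv2.resize(im[v-45:v+30,u-35:u+55,::-1],(720,600),interpolation=2))
for z in (.05,.091): print((proj('side',(.626,.134,z))-[u-35,v-45])*8)
"
```

```text
t40.30 [0.6255 0.1344 0.1526] th158.0 zdown1.000 q6 -60.4 q1 7.5 F [ 0.1 -0.3 -0.3] M [ 0.01 -0.16 -0.04] op 0.0885 g 0.0
[290.34984523 418.11488344]
[282.19373042 342.77963261]
```

View pics/s8.png

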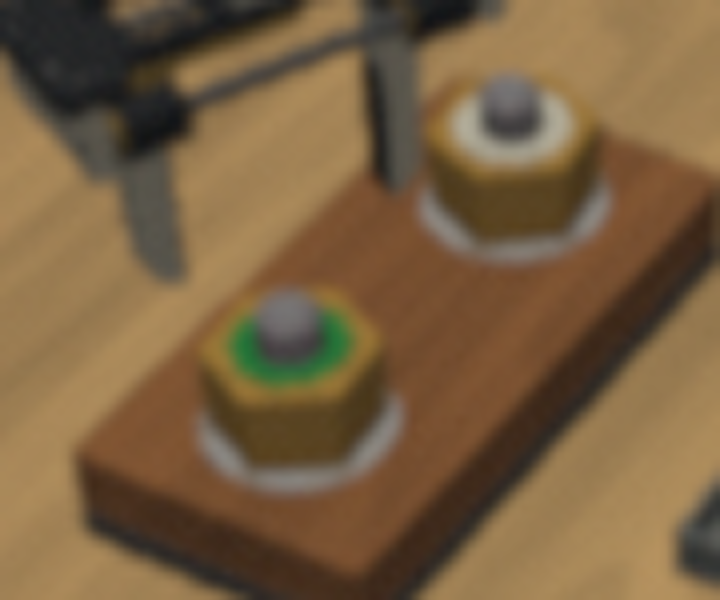

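Both nuts look alike and are home. Green's collar is at (292,340) against a predicted (282,343), and its rim is on the disc; white matches. Now the leftover blue and red nuts go to the tray.

```bash
python3 -c "
from plan import *
P=np.array([onz('top',np.array(p)/1.5625,.025) for p in((345,332),(486,322),(493,391),(351,403))]);c=P.mean(0);print(P.round(3),c)
d=P[0]-P[1]+P[3]-P[2];d/=np.linalg.norm(d);a=np.rad2deg(np.arctan2(d[1],d[0]));print('axis',d,a)
print('slots',c+d*.055,c-d*.055)
plan([((.52,.25,.16),116,100),((.481,.2993,.06),116,100),((.481,.2993,.008),116,100)])
"
```

```text
[[ 0.48   0.081  0.025]
 [ 0.5   -0.191  0.025]
 [ 0.368 -0.203  0.025]
 [ 0.344  0.068  0.025]] [ 0.42294348 -0.06149954  0.025     ]
axis [-0.083359    0.99651958  0.        ] 94.78166728651713
slots [ 0.41835873 -0.00669096  0.025     ] [ 0.42752822 -0.11630812  0.025     ]
[0.6, 0.27, 0, 0, 0, 0.87, 100, 0.62, 0.22, -0.01, 0, 0, 0.88, 100, 0.64, 0.16, 0, 0, 0, 0.87, 100, 0.66, 0.1, 0, 0, 0, 0.88, 100, 0.66, 0.04, -0.01, 0, 0, 0.87, 100, 0.66, -0.01, 0, 0, 0, 0.87, 100, 0.65, -0.08, 0, 0, 0, 0.88, 100, 0.65, -0.14, 0, 0.07, 0.03, 0.87, 100, 0.51, -0.11, 0.83, 0, 0, 0, 100, 0.51, -0.12, 0.83, 0, 0, 0, 100, 0.51, -0.11, 0.84, 0, 0, 0, 100, 0.51, -0.11, 0.83, 0, 0, 0, 100]
[0, 0, 0.87, 0, 0, 0, 100, 0, 0, 0.86, 0, 0, 0, 100]
```

apply_moves:
  steps: [0.6,0.27,0,0,0,0.87,100,0.62,0.22,-0.01,0,0,0.88,100,0.64,0.16,0,0,0,0.87,100,0.66,0.1,0,0,0,0.88,100,0.66,0.04,-0.01,0,0,0.87,100,0.66,-0.01,0,0,0,0.87,100,0.65,-0.08,0,0,0,0.88,100,0.65,-0.14,0,0,0,0.87,100,0.51,-0.11,0.83,0,0,0,100,0.51,-0.12,0.83,0,0,0,100,0.51,-0.11,0.84,0,0,0,100,0.51,-0.11,0.83,0,0,0,100]

```text
t: 41.35
tool_pos: [0.4779, 0.2997, 0.0518]
orientation: [1.664, 2.664, 0.001]
force: [-0.4, 0.1, 0.4]
opening: 0.0928
gripper_force: 0.0
```

apply_moves:
  steps: [0,0,0,0,0,0,100,0,0,0,0,0,0,100]

```text
t: 41.52
tool_pos: [0.4767, 0.2987, 0.0511]
orientation: [-1.662, -2.664, 0.005]
force: [0.5, -0.3, 0.5]
opening: 0.093
gripper_force: 0.0
```

```bash
python3 -c "
from plan import *
st()
plan([((.481,.2993,.008),116,100)])
"
```

```text
t41.52 [0.4767 0.2987 0.0511] th116.1 zdown1.000 q6 0.8 q1 26.9 F [ 0.5 -0.3  0.5] M [-0.04 -0.13 -0.01] op 0.0930 g 0.0
[-0.02, 0.07, 0.72, 0, 0, 0.01, 100, -0.02, 0.07, 0.72, -0.04, 0, 0, 100]
```

apply_moves:
  steps: [-0.02,0.07,0.72,0,0,0,100,-0.02,0.07,0.71,0,0,0,100,0,0,0,0,0,0,40,0,0,0,0,0,0,40,0,0,0,0,0,0,40,0,0,0,0,0,0,40,0,0,0,0,0,0,40,0,0,0,0,0,0,40,0,0,0,0,0,0,40]
  grip_force: 30

```text
t: 42.27
tool_pos: [0.4826, 0.2996, 0.0115]
orientation: [-1.666, -2.663, 0.0]
force: [-5.5, -2.8, 4.7]
opening: 0.0642
gripper_force: 29.7
```

```bash
python3 -c "
from plan import *
st();s,p,R=state()
plan([((p[0],p[1],.13),116,40),((.4184,-.0067,.12),184.8,40),((.4184,-.0067,.035),184.8,40)])
"
```

```text
t42.27 [0.4826 0.2996 0.0115] th115.9 zdown1.000 q6 0.7 q1 26.7 F [-5.5 -2.8  4.7] M [-0.62  1.1   0.05] op 0.0642 g 29.7
[0, 0, -0.79, 0, 0, 0, 40, 0, 0, -0.79, 0, 0, 0, 40, 0, 0, -0.79, 0, 0, -0.01, 40, 0, 0, -0.79, 0, 0, 0, 40, 0, 0, -0.79, 0, 0, 0, 40, -0.69, -0.53, 0.03, 0, 0, -0.96, 40, -0.63, -0.6, 0.03, 0, 0, -0.95, 40, -0.56, -0.66, 0.02, 0, 0, -0.96, 40, -0.5, -0.71, 0.03, 0, 0, -0.95, 40, -0.42, -0.76, 0.03, 0, 0, -0.96, 40, -0.35, -0.8, 0.03, 0, 0, -0.95, 40, -0.27, -0.83, 0.03, 0, 0, -0.96, 40]
[-0.18, -0.85, 0.02, 0, 0, -0.96, 40, -0.09, -0.86, 0.03, 0, 0, -0.95, 40, -0.01, -0.87, 0.03, 0, 0, -0.96, 40, 0.08, -0.87, 0.03, 0, 0, -0.95, 40, 0.16, -0.85, 0.03, 0, 0, -0.96, 40, 0, 0, 0.94, 0, 0, 0, 40, 0, 0, 0.95, 0, 0, 0, 40, 0, 0, 0.94, 0, 0, 0, 40]
```

apply_moves:
  steps: [0,0,-0.79,0,0,0,40,0,0,-0.79,0,0,0,40,0,0,-0.79,0,0,0,40,0,0,-0.79,0,0,0,40,0,0,-0.79,0,0,0,40,-0.69,-0.53,0.03,0,0,-0.96,40,-0.63,-0.6,0.03,0,0,-0.95,40,-0.56,-0.66,0.02,0,0,-0.96,40,-0.5,-0.71,0.03,0,0,-0.95,40,-0.42,-0.76,0.03,0,0,-0.96,40,-0.35,-0.8,0.03,0,0,-0.95,40,-0.27,-0.83,0.03,0,0,-0.96,40]

```text
t: 43.27
tool_pos: [0.4444, 0.1198, 0.1228]
orientation: [0.643, 3.075, 0.0]
force: [1.3, -0.2, -5.4]
opening: 0.064
gripper_force: 29.7
```

apply_moves:
  steps: [-0.18,-0.85,0.02,0,0,-0.96,40,-0.09,-0.86,0.03,0,0,-0.95,40,-0.01,-0.87,0.03,0,0,-0.96,40,0.08,-0.87,0.03,0,0,-0.95,40,0.16,-0.85,0.03,0,0,-0.96,40,0,0,0.94,0,0,0,40,0,0,0.95,0,0,0,40,0,0,0.7,0,0,0,40,0,0,0,0,0,0,40,0,0,0,0,0,0,40]

```text
t: 44.1
tool_pos: [0.4168, -0.0064, 0.04]
orientation: [0.13, -3.136, -0.001]
force: [-0.3, -0.7, -4.6]
opening: 0.0642
gripper_force: 29.7
```

```bash
python3 -c "
from plan import *
st()
"
```

```text
t44.10 [ 0.4168 -0.0064  0.04  ] th-175.3 zdown1.000 q6 -102.7 q1 -7.9 F [-0.3 -0.7 -4.6] M [ 0.05 -0.12 -0.03] op 0.0642 g 29.7
```

apply_moves:
  steps: [0,0,0.5,0,0,0,40,0,0,0.25,0,0,0,40,0,0,0.05,0,0,0,40,0,0,0,0,0,0,40]

```text
t: 44.43
tool_pos: [0.4183, -0.0064, 0.0171]
orientation: [-0.13, 3.139, -0.0]
force: [-0.4, 0.2, -5.4]
opening: 0.0644
gripper_force: 29.7
```

apply_moves:
  steps: [0,0,0,0,0,0,88,0,0,0,0,0,0,88,0,0,0,0,0,0,88,0,0,0,0,0,0,88,0,0,-0.8,0,0,0,88,0,0,-1,0,0,0,88,0,0,-1,0,0,0,100]

```text
t: 45.02
tool_pos: [0.4173, -0.0064, 0.1012]
orientation: [0.13, -3.137, -0.0]
force: [0.8, 0.3, 0.9]
opening: 0.0851
gripper_force: 0.0
```

```bash
python3 -c "
from n import *
from plan import *
st()
plan([((.4325,.352,.10),120,100)])
im,o=nuts('top');print(o,[onz('top',o[k][-1][0],.041).round(4) for k in o if o[k]])
"
```

```text
t45.02 [ 0.4173 -0.0064  0.1012] th-175.3 zdown1.000 q6 -102.7 q1 -7.9 F [0.8 0.3 0.9] M [ 0.03 -0.16 -0.02] op 0.0851 g 0.0
[-0.11, 0.91, 0, 0, 0, 0.83, 100, -0.04, 0.92, 0.01, 0, 0, 0.83, 100, 0.05, 0.92, 0, 0, 0, 0.83, 100, 0.12, 0.91, 0, 0, 0, 0.83, 100, 0.2, 0.9, 0.01, 0, 0, 0.83, 100, 0.28, 0.87, 0, 0, 0, 0.83, 100, 0.36, 0.85, 0, 0, 0, 0.83, 100, 0.43, 0.82, 0.01, 0, 0, 0.83, 100, 0.49, 0.77, 0, 0, 0, 0.83, 100, 0.57, 0.73, 0, 0, 0, 0.83, 100, 0.62, 0.68, 0.01, 0, 0, 0.83, 100, 0.68, 0.62, 0, 0, 0, 0.83, 100]
[0.73, 0.56, 0, -0.01, -0.01, 0.83, 100]
{'red': [([323.1, 74.0], 60), ([128.4, 227.4], 112)], 'blue': [], 'green': [([201.0, 160.1], 96)]} [array([0.4325, 0.3538, 0.041 ]), array([0.6358, 0.1407, 0.041 ])]
```

apply_moves:
  steps: [-0.11,0.91,0,0,0,0.83,100,-0.04,0.92,0.01,0,0,0.83,100,0.05,0.92,0,0,0,0.83,100,0.12,0.91,0,0,0,0.83,100,0.2,0.9,0.01,0,0,0.83,100,0.28,0.87,0,0,0,0.83,100,0.36,0.85,0,0,0,0.83,100,0.43,0.82,0.01,0,0,0.83,100,0.49,0.77,0,0,0,0.83,100,0.57,0.73,0,0,0,0.83,100,0.62,0.68,0.01,0,0,0.83,100,0.68,0.62,0,0,0,0.83,100]

```text
t: 46.07
tool_pos: [0.4323, 0.3261, 0.0995]
orientation: [1.457, 2.783, 0.001]
force: [0.3, 0.6, 0.5]
opening: 0.0931
gripper_force: 0.0
```

apply_moves:
  steps: [0.73,0.56,0,0,0,0.83,100,0,0,0,0,0,0,100,0,0,0,0,0,0,100]

```text
t: 46.32
tool_pos: [0.4333, 0.3533, 0.0993]
orientation: [1.567, 2.723, 0.0]
force: [-0.1, 0.1, -0.2]
opening: 0.0929
gripper_force: 0.0
```

```bash
python3 -c "
from plan import *
st()
plan([((.431,.353,.008),120,100)])
im=eyes.read_camera('top')
u,v=proj('top',(.42,-.06,.03)).astype(int)
k=cv2.cvtColor(im,cv2.COLOR_RGB2HSV)
m=((k[...,0]>=105)&(k[...,0]<=130)&(k[...,1]>110)&(k[...,2]>40)).astype(np.uint8)
n,l,s,c=cv2.connectedComponentsWithStats(m);print([(c[i],s[i,4],onz('top',c[i],.045)) for i in range(1,n) if s[i,4]>15])
"
```

```text
t46.32 [0.4333 0.3533 0.0993] th120.2 zdown1.000 q6 3.8 q1 33.9 F [-0.1  0.1 -0.2] M [-0.04 -0.16  0.03] op 0.0929 g 0.0
[0.01, -0.02, 0.76, 0, 0, 0.01, 100, 0, -0.02, 0.76, 0, 0, 0, 100, 0.01, -0.01, 0.76, 0, 0, 0.01, 100, 0.01, -0.02, 0.76, 0, 0, 0.01, 100]
[(array([248.51041667, 231.67708333]), np.int32(96), array([ 0.42182518, -0.00354534,  0.045     ]))]
```

Blue stands in the tray at (0.422,-0.004). Now red.

apply_moves:
  steps: [0.01,-0.02,0.76,0,0,0,100,0,-0.02,0.76,0,0,0,100,0.01,-0.01,0.76,0,0,0,100,0.01,-0.02,0.76,0,0,0,100,0,0,0,0,0,0,40,0,0,0,0,0,0,40,0,0,0,0,0,0,40,0,0,0,0,0,0,40,0,0,0,0,0,0,40,0,0,0,0,0,0,40,0,0,0,0,0,0,40]

```text
t: 47.28
tool_pos: [0.4315, 0.3519, 0.0099]
orientation: [1.57, 2.721, 0.001]
force: [-3.1, -3.4, 6.0]
opening: 0.0643
gripper_force: 29.6
```

```bash
python3 -c "
from plan import *
st();s,p,R=state()
plan([((p[0],p[1],.13),120,40),((.4275,-.1163,.12),184.8,40),((.4275,-.1163,.04),184.8,40)])
"
```

```text
t47.28 [0.4315 0.3519 0.0099] th120.0 zdown1.000 q6 3.9 q1 33.9 F [-3.1 -3.4  6. ] M [-0.66  0.82  0.02] op 0.0643 g 29.6
[0, 0, -0.8, 0, 0, 0, 40, 0, 0, -0.8, 0, 0, 0, 40, 0, 0, -0.8, 0, 0, 0, 40, 0, 0, -0.8, 0, 0, 0, 40, 0, 0, -0.8, 0.01, 0, 0, 40, -0.84, -0.49, 0.02, 0, 0, -0.67, 40, -0.8, -0.56, 0.02, 0, 0, -0.68, 40, -0.77, -0.61, 0.02, 0, 0, -0.67, 40, -0.71, -0.66, 0.02, 0, 0, -0.68, 40, -0.67, -0.71, 0.02, 0, 0, -0.67, 40, -0.62, -0.75, 0.03, 0, 0, -0.68, 40, -0.56, -0.8, 0.02, 0, 0, -0.67, 40]
[-0.51, -0.83, 0.02, 0, 0, -0.68, 40, -0.44, -0.87, 0.02, 0, 0, -0.67, 40, -0.38, -0.9, 0.02, 0, 0, -0.68, 40, -0.32, -0.92, 0.02, 0, 0, -0.67, 40, -0.25, -0.94, 0.02, 0, 0, -0.68, 40, -0.19, -0.96, 0.02, 0, 0, -0.67, 40, -0.12, -0.97, 0.02, 0, 0, -0.68, 40, -0.04, -0.97, 0.02, 0, 0, -0.67, 40, 0.02, -0.98, 0.02, 0, 0, -0.68, 40, 0, 0, 0.89, 0, 0, 0, 40, 0, 0, 0.89, 0, 0, 0, 40, 0, 0, 0.89, 0, 0, 0, 40]
```

apply_moves:
  steps: [0,0,-0.8,0,0,0,40,0,0,-0.8,0,0,0,40,0,0,-0.8,0,0,0,40,0,0,-0.8,0,0,0,40,0,0,-0.8,0,0,0,40,-0.84,-0.49,0.02,0,0,-0.67,40,-0.8,-0.56,0.02,0,0,-0.68,40,-0.77,-0.61,0.02,0,0,-0.67,40,-0.71,-0.66,0.02,0,0,-0.68,40,-0.67,-0.71,0.02,0,0,-0.67,40,-0.62,-0.75,0.03,0,0,-0.68,40,-0.56,-0.8,0.02,0,0,-0.67,40]

```text
t: 48.28
tool_pos: [0.4286, 0.1456, 0.1237]
orientation: [0.851, 3.024, 0.0]
force: [1.4, -0.6, -6.7]
opening: 0.0651
gripper_force: 29.5
```

apply_moves:
  steps: [-0.51,-0.83,0.02,0,0,-0.68,40,-0.44,-0.87,0.02,0,0,-0.67,40,-0.38,-0.9,0.02,0,0,-0.68,40,-0.32,-0.92,0.02,0,0,-0.67,40,-0.25,-0.94,0.02,0,0,-0.68,40,-0.19,-0.96,0.02,0,0,-0.67,40,-0.12,-0.97,0.02,0,0,-0.68,40,-0.04,-0.97,0.02,0,0,-0.67,40,0.02,-0.98,0.02,0,0,-0.68,40,0,0,0.89,0,0,0,40,0,0,0.89,0,0,0,40,0,0,0.6,0,0,0,40]

```text
t: 49.28
tool_pos: [0.4258, -0.1169, 0.0451]
orientation: [0.129, -3.138, -0.001]
force: [-1.1, 1.3, -6.9]
opening: 0.0643
gripper_force: 29.5
```

apply_moves:
  steps: [0,0,0,0,0,0,40,0,0,0,0,0,0,40]

```text
t: 49.45
tool_pos: [0.4256, -0.116, 0.0461]
orientation: [0.131, -3.136, -0.002]
force: [-0.5, -0.4, -6.4]
opening: 0.0648
gripper_force: 29.5
```

apply_moves:
  steps: [0,0,0.5,0,0,0,40,0,0,0.3,0,0,0,40,0,0,0.2,0,0,0,40,0,0,0.04,0,0,0,40,0,0,0,0,0,0,40]

```text
t: 49.87
tool_pos: [0.4269, -0.1163, 0.0157]
orientation: [0.132, -3.138, -0.0]
force: [-0.2, 0.9, -6.7]
opening: 0.0646
gripper_force: 29.5
```

apply_moves:
  steps: [0,0,0,0,0,0,88,0,0,0,0,0,0,88,0,0,0,0,0,0,88,0,0,0,0,0,0,88,0,0,-0.8,0,0,0,88,0,0,-1,0,0,0,88,0,0,-1,0,0,0,100]

```text
t: 50.45
tool_pos: [0.4263, -0.1162, 0.1003]
orientation: [0.131, -3.138, -0.001]
force: [0.7, -0.4, -0.1]
opening: 0.0852
gripper_force: 0.0
```

```bash
python3 - <<'E'
from plan import *
st()
# scanner pose, card, mat in top picture
im=eyes.read_camera('top');h=cv2.cvtColor(im,cv2.COLOR_RGB2HSV)
for c in('top','side'):
    if c=='side': eyes.read_camera('side')
    for n in('scanner_mid','scanner_window','card_code','mat_top'): print(c,n,[(np.round(d['xy'],1).tolist(),round(d['conf'],2)) for d in eyes.place_of(c,n)[:2]])
y=((h[...,0]>20)&(h[...,0]<33)&(h[...,1]>140)&(h[...,2]>110)).astype(np.uint8); y[:,:330]=0;y[:150]=0;y[260:]=0
n,l,s,ce=cv2.connectedComponentsWithStats(y)
print([(ce[i].round(1),s[i].tolist(),onz('top',ce[i],.038).round(4)) for i in range(1,n) if s[i,4]>20])
b=im[120:270,320:420,::-1]; cv2.imwrite('pics/t3.png',cv2.resize(b,(400,600),interpolation=2))
E
```

```text
t50.45 [ 0.4263 -0.1162  0.1003] th-175.2 zdown1.000 q6 -116.7 q1 -21.9 F [ 0.7 -0.4 -0.1] M [ 0.02 -0.17 -0.02] op 0.0852 g 0.0
top scanner_mid [([368.6, 198.2], 0.59)]
top scanner_window [([368.3, 175.3], 0.68)]
top card_code [([352.7, 139.2], 0.96)]
top mat_top [([367.8, 215.8], 0.74)]
side scanner_mid [([295.5, 153.5], 0.47)]
side scanner_window [([279.2, 145.8], 0.66)]
side card_code [([250.3, 139.9], 0.84)]
side mat_top [([309.5, 158.7], 0.81)]
[(array([369.6, 179. ]), [363, 175, 15, 9, 124], array([ 0.5815, -0.3644,  0.038 ]))]
```

View pics/t3.png

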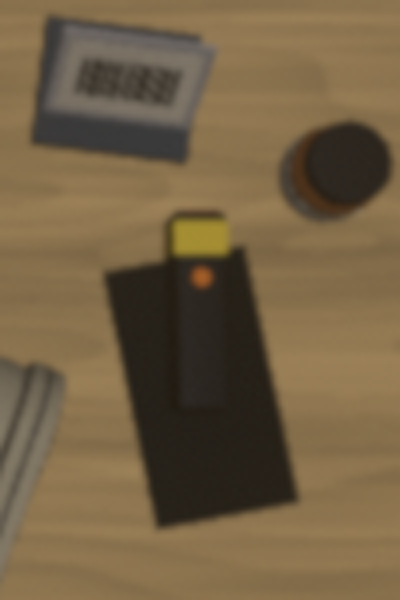

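The scanner has been knocked about 4 cm forward. Its nose is now at (201,238) in the crop, off the mat's far edge, and its tail is at (201,408), still on the mat. I'll measure the scanner, card and mat exactly.

```bash
python3 - <<'E'
from plan import *
im=eyes.read_camera('top');g=cv2.cvtColor(im,cv2.COLOR_RGB2GRAY)
def px(a,b): return np.array([320+a/4-.5,120+b/4-.5])
nose,tail=onz('top',px(201,217),.038),onz('top',px(202.5,409),.038)
d=nose-tail;print('scanner',nose.round(4),tail.round(4),((nose+tail)/2).round(4),np.linalg.norm(d),np.rad2deg(np.arctan2(d[1],d[0])))
m=np.array([onz('top',px(a,b),.004) for a,b in((105,272),(243,247),(297,500),(158,526))]);print('mat',m.mean(0),np.linalg.norm(m[0]-m[1]),np.linalg.norm(m[1]-m[2]),m.round(3).tolist())
k=np.zeros(g.shape,np.uint8);r=g[130:152,335:370];k[130:152,335:370]=(r<75)&(r>0)
for T in(60,75,90):
    mm=np.zeros(g.shape,np.uint8);mm[132:148,337:368]=g[132:148,337:368]<T
    p=np.argwhere(mm)[:,::-1].astype(np.float32)
    if len(p)>20:
        R=cv2.minAreaRect(p);C=onz('top',R[0],.058);bp=cv2.boxPoints(R);W=np.array([onz('top',q,.058) for q in bp]);e=[W[1]-W[0],W[2]-W[1]];e=max(e,key=np.linalg.norm)
        print(T,len(p),np.round(R[0],1),C.round(4),np.linalg.norm(e).round(3),np.rad2deg(np.arctan2(e[1],e[0])).round(1))
# card light face rows
for u in((352.7,139.2),(350.8,141.3)): print(onz('top',u,.058).round(4))
for u in((250.3,139.9),(249.6,139.2)): print(onz('side',u,.058).round(4))
for a in ((50,18,210,45),(32,143,187,160),(78,62,183,75),(45,112,188,128)):
    A,B=onz('top',px(*a[:2]),.058),onz('top',px(*a[2:]),.058);v=B-A;print('edge',np.rad2deg(np.arctan2(v[1],v[0])),np.linalg.norm(v))
E
```

```text
scanner [ 0.5973 -0.365   0.038 ] [ 0.4536 -0.3642  0.038 ] [ 0.5254 -0.3646  0.038 ] 0.14368226790802935 -0.34793840811516813
mat [ 0.47304216 -0.37074758  0.004     ] 0.10728443413174157 0.19609530270510042 [[0.559, -0.299, 0.004], [0.579, -0.405, 0.004], [0.387, -0.442, 0.004], [0.367, -0.337, 0.004]]
75 144 [351.4 140. ] [ 0.6952 -0.3075  0.058 ] 0.069 -99.4
90 218 [351.5 140. ] [ 0.6952 -0.3078  0.058 ] 0.074 -97.0
[ 0.6976 -0.3114  0.058 ]
[ 0.6913 -0.3057  0.058 ]
[ 0.6827 -0.2919  0.058 ]
[ 0.6875 -0.2943  0.058 ]
edge -99.56272781442667 0.12024986995706154
edge -96.09826710176436 0.11504053052293728
edge -96.96285967207075 0.07830814958749499
edge -96.2443273962012 0.10629387582128713
```

```bash
cat > sc.py <<'E'
from plan import *
def Rn_card(psi=-7.5,el=35):
    p,e=np.deg2rad([psi,el]);a=np.array([np.cos(p),np.sin(p),0]);z=np.array([0,0,1.])
    n=-np.cos(e)*a+np.sin(e)*z;t=-np.sin(e)*a-np.cos(e)*z
    return np.c_[n,np.cross(t,n),t],n,t
E
python3 - <<'E'
from sc import *
plan([((.5245,-.3655,.10),180,85),((.5245,-.3655,.009),180,85)])
R,n,t=Rn_card();C=np.array([.6935,-.308,.058]);print('S',C+.175*n,'TCP',C+.175*n+.012*t)
E
```

```text
[-0.26, -0.86, -0.01, 0, 0, 0.08, 85, -0.26, -0.85, 0, 0, 0, 0.08, 85, -0.27, -0.85, -0.01, 0, 0, 0.08, 85, -0.28, -0.85, 0, 0, 0, 0.08, 85, -0.29, -0.85, -0.01, 0, 0, 0.08, 85, -0.29, -0.84, -0.01, 0, 0, 0.08, 85, -0.3, -0.84, 0, 0, 0, 0.08, 85, -0.3, -0.84, -0.01, 0, 0, 0.08, 85, -0.32, -0.84, 0, 0, 0, 0.08, 85, -0.32, -0.83, -0.01, 0.01, -0.02, 0.08, 85, 0, 0, 0.76, 0, 0, 0, 85, 0, 0, 0.76, 0, 0, 0, 85]
[0, 0, 0.75, 0, 0, 0, 85, 0, 0, 0.76, 0, 0, 0, 85]
S [ 0.55137479 -0.28928886  0.15837588] TCP [ 0.54455075 -0.28839046  0.14854605]
```

apply_moves:
  steps: [-0.26,-0.86,-0.01,0,0,0.08,85,-0.26,-0.85,0,0,0,0.08,85,-0.27,-0.85,-0.01,0,0,0.08,85,-0.28,-0.85,0,0,0,0.08,85,-0.29,-0.85,-0.01,0,0,0.08,85,-0.29,-0.84,-0.01,0,0,0.08,85,-0.3,-0.84,0,0,0,0.08,85,-0.3,-0.84,-0.01,0,0,0.08,85,-0.32,-0.84,0,0,0,0.08,85,-0.32,-0.83,-0.01,0,0,0.08,85]

```text
t: 51.83
tool_pos: [0.5252, -0.3668, 0.1003]
orientation: [-0.001, -3.141, -0.001]
force: [-0.4, 0.3, 0.4]
opening: 0.0788
gripper_force: 0.0
```

apply_moves:
  steps: [0,0,0.76,0,0,0,85,0,0,0.76,0,0,0,85,0,0,0,0,0,0,85,0,0,0,0,0,0,85]

```text
t: 52.17
tool_pos: [0.5235, -0.3644, 0.0533]
orientation: [-0.0, -3.137, -0.005]
force: [-1.1, -0.4, 0.3]
opening: 0.0788
gripper_force: 0.0
```

```bash
python3 - <<'E'
from sc import *
st()
plan([((.5245,-.3655,.009),180,85)])
E
```

```text
t52.17 [ 0.5235 -0.3644  0.0533] th180.0 zdown1.000 q6 -129.4 q1 -39.4 F [-1.1 -0.4  0.3] M [ 0.03 -0.13 -0.01] op 0.0788 g 0.0
[-0.02, -0.02, 0.74, 0, 0, 0, 85, -0.02, -0.02, 0.74, 0.03, -0.04, 0, 85]
```

apply_moves:
  steps: [0,0,0.74,0,0,0,85,0,0,0.74,0,0,0,85,0,0,0,0,0,0,10,0,0,0,0,0,0,10,0,0,0,0,0,0,10,0,0,0,0,0,0,10,0,0,0,0,0,0,10,0,0,0,0,0,0,10,0,0,0,0,0,0,10,0,0,0,0,0,0,10,0,0,0,0,0,0,10]
  grip_force: 40

```text
t: 53.08
tool_pos: [0.5259, -0.3665, 0.0127]
orientation: [-0.0, 3.14, -0.002]
force: [-0.1, -0.9, 6.3]
opening: 0.0395
gripper_force: 40.0
```

apply_moves:
  steps: [0,0,0,0,0,0,10,0,0,0,0,0,0,10,0,0,0,0,0,0,10]

```text
t: 53.33
tool_pos: [0.526, -0.3665, 0.0128]
orientation: [0.0, 3.14, -0.002]
force: [-0.4, -1.1, 6.1]
opening: 0.0398
gripper_force: 40.0
```

```bash
python3 - <<'E'
from sc import *
st();s,p,Rc=state()
R,n,t=Rn_card();C=np.array([.6935,-.308,.058]);T=C+.175*n+.012*t
plan([((p[0],p[1],.12),180,10),((.50,-.29,.16),R,10),(T,R,10)])
E
```

```text
t53.33 [ 0.526  -0.3665  0.0128] th180.0 zdown1.000 q6 -129.4 q1 -39.4 F [-0.4 -1.1  6.1] M [-0.07  0.02  0.13] op 0.0398 g 40.0
[0, 0, -0.89, 0, 0, 0, 10, 0, 0, -0.9, 0, 0, 0, 10, 0, 0, -0.89, 0, 0, 0, 10, -0.01, -0.01, -0.89, -0.01, 0.01, 0, 10, 0.12, 0.37, -0.19, -0.06, 0.83, 0.17, 10, 0.15, 0.36, -0.18, -0.05, 0.84, 0.18, 10, 0.17, 0.36, -0.16, -0.06, 0.83, 0.17, 10, 0.19, 0.36, -0.14, -0.05, 0.83, 0.17, 10, 0.2, 0.36, -0.13, -0.06, 0.83, 0.17, 10, 0.23, 0.35, -0.1, -0.05, 0.84, 0.18, 10, 0.23, 0.35, -0.08, -0.06, 0.83, 0.17, 10, -0.71, 0.12, -0.27, 0, 0, 0, 10]
[-0.71, 0.13, -0.26, 0, 0, 0, 10]
```

apply_moves:
  steps: [0,0,-0.89,0,0,0,10,0,0,-0.9,0,0,0,10,0,0,-0.89,0,0,0,10,0,0,-0.89,0,0,0,10,0.12,0.37,-0.19,-0.06,0.83,0.17,10,0.15,0.36,-0.18,-0.05,0.84,0.18,10,0.17,0.36,-0.16,-0.06,0.83,0.17,10,0.19,0.36,-0.14,-0.05,0.83,0.17,10,0.2,0.36,-0.13,-0.06,0.83,0.17,10,0.23,0.35,-0.1,-0.05,0.84,0.18,10,0.23,0.35,-0.08,-0.06,0.83,0.17,10,0,0,0,0,0,0,10]

```text
t: 54.33
tool_pos: [0.4989, -0.2863, 0.155]
orientation: [-0.161, -2.516, -0.057]
force: [0.8, -1.3, -3.0]
opening: 0.0396
gripper_force: 40.0
```

```bash
python3 - <<'E'
from sc import *
st();s,p,Rc=state()
R,n,t=Rn_card();C=np.array([.6935,-.308,.058]);T=C+.175*n+.009*t
print('rot err',np.rad2deg(Rn.from_matrix(Rc.T@R).as_rotvec()).round(2))
plan([(T,R,10)])
E
```

```text
t54.33 [ 0.4989 -0.2863  0.155 ] th172.7 zdown0.813 q6 -112.3 q1 -27.5 F [ 0.8 -1.3 -3. ] M [ 0.04 -0.7   0.03] op 0.0396 g 40.0
rot err [ 0.12 -0.59  0.19]
[-0.68, 0.06, -0.4, 0.01, -0.05, 0.02, 10, -0.68, 0.07, -0.4, 0.01, -0.05, 0.01, 10]
```

Go to the aiming pose, then look to check the nose against the card.

apply_moves:
  steps: [-0.68,0.06,-0.4,0,-0.05,0,10,-0.68,0.07,-0.4,0,-0.05,0,10,0,0,0,0,0,0,10,0,0,0,0,0,0,10]

```text
t: 54.67
tool_pos: [0.5468, -0.2918, 0.1534]
orientation: [-0.165, -2.537, -0.053]
force: [-0.2, -0.1, -1.9]
opening: 0.0399
gripper_force: 40.0
```

```bash
python3 - <<'E'
from sc import *
st();s,p,Rc=state()
R,n,t=Rn_card();C=np.array([.6935,-.308,.058]);T=C+.175*n+.009*t
print('rot err',np.rad2deg(Rn.from_matrix(Rc.T@R).as_rotvec()).round(2),'pos err',(T-p).round(4))
im=eyes.read_camera('side');W=C+.1*n
for c in('side','top'):
    if c=='top': it=eyes.read_camera('top')
    print(c,'pred window',proj(c,W),'code',proj(c,C),[(np.round(d['xy'],1).tolist(),round(d['conf'],2)) for k in('scanner_window','card_code') for d in eyes.place_of(c,k)[:2]])
a=cv2.resize(im[95:185,220:330,::-1],(440,360),interpolation=2);b=cv2.resize(it[110:200,320:410,::-1],(360,360),interpolation=2)
cv2.imwrite('pics/f.png',np.hstack([a,b]))
E
```

```text
t54.67 [ 0.5468 -0.2918  0.1534] th172.6 zdown0.826 q6 -111.6 q1 -26.4 F [-0.2 -0.1 -1.9] M [-0.05 -0.62 -0.  ] op 0.0399 g 40.0
rot err [0.05 0.64 0.08] pos err [-0.0006  0.0031 -0.0024]
side pred window [267.10616871 132.45210624] code [250.24597987 136.9868854 ] [([269.0, 130.5], 0.72), ([189.3, 206.0], 0.59), ([251.1, 134.4], 0.77)]
top pred window [351.96998285 164.49226283] code [351.58010526 140.56695894] [([200.2, 162.4], 0.21), ([352.1, 138.2], 0.39)]
```

View pics/f.png

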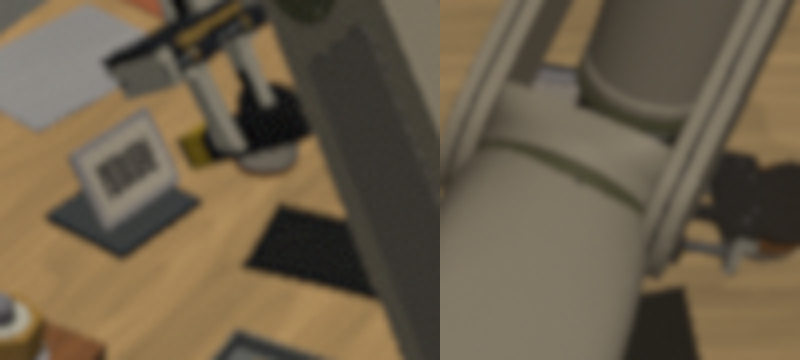

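The scanner's nose at (190,148) points at the barcode at (126,167) from about 10 cm. I'll nudge it 2–3 mm and hold for more than 3 s.

apply_moves:
  steps: [-0.02,0.07,0.05,0,0.08,0,10,0,0,0,0,0,0,10,0,0,0,0,0,0,10,0,0,0,0,0,0,10,0,0,0,0,0,0,10,0,0,0,0,0,0,10,0,0,0,0,0,0,10,0,0,0,0,0,0,10,0,0,0,0,0,0,10,0,0,0,0,0,0,10,0,0,0,0,0,0,10,0,0,0,0,0,0,10]

```text
t: 55.97
tool_pos: [0.5464, -0.2892, 0.1532]
orientation: [-0.166, -2.528, -0.053]
force: [-0.0, 0.2, -2.2]
opening: 0.0401
gripper_force: 40.0
```

apply_moves:
  steps: [0,0,0,0,0,0,10,0,0,0,0,0,0,10,0,0,0,0,0,0,10,0,0,0,0,0,0,10,0,0,0,0,0,0,10,0,0,0,0,0,0,10,0,0,0,0,0,0,10,0,0,0,0,0,0,10,0,0,0,0,0,0,10,0,0,0,0,0,0,10,0,0,0,0,0,0,10,0,0,0,0,0,0,10]

```text
t: 56.97
tool_pos: [0.5464, -0.2893, 0.1532]
orientation: [-0.166, -2.528, -0.053]
force: [0.7, 0.3, -2.8]
opening: 0.0395
gripper_force: 40.0
```

apply_moves:
  steps: [0,0,0,0,0,0,10,0,0,0,0,0,0,10,0,0,0,0,0,0,10,0,0,0,0,0,0,10,0,0,0,0,0,0,10,0,0,0,0,0,0,10,0,0,0,0,0,0,10,0,0,0,0,0,0,10,0,0,0,0,0,0,10,0,0,0,0,0,0,10,0,0,0,0,0,0,10,0,0,0,0,0,0,10]

```text
t: 57.97
tool_pos: [0.5464, -0.2892, 0.1532]
orientation: [-0.166, -2.528, -0.053]
force: [-0.2, -0.1, -1.7]
opening: 0.0399
gripper_force: 40.0
```

apply_moves:
  steps: [0,0,0,0,0,0,10,0,0,0,0,0,0,10,0,0,0,0,0,0,10,0,0,0,0,0,0,10,0,0,0,0,0,0,10,0,0,0,0,0,0,10,0,0,0,0,0,0,10,0,0,0,0,0,0,10,0,0,0,0,0,0,10,0,0,0,0,0,0,10,0,0,0,0,0,0,10,0,0,0,0,0,0,10]

```text
t: 58.97
tool_pos: [0.5464, -0.2893, 0.1532]
orientation: [-0.166, -2.528, -0.053]
force: [-0.3, -0.1, -2.5]
opening: 0.0396
gripper_force: 40.0
```

```bash
python3 - <<'E'
from sc import *
st();s,p,Rc=state()
R,n,t=Rn_card();C=np.array([.6935,-.308,.058]);T=C+.175*n+.009*t
print('rot err',np.rad2deg(Rn.from_matrix(Rc.T@R).as_rotvec()).round(2),'pos err',(T-p).round(4))
im=eyes.read_camera('side')
print([(np.round(d['xy'],1).tolist(),round(d['conf'],2)) for k in('scanner_window','scanner_mid','card_code') for d in eyes.place_of('side',k)[:2]],proj('side',C+.1*n),proj('side',C+.175*n))
# lay back: mat centre (.473,-.371) yaw 11 -> theta 191
pR=plan([((.50,-.31,.17),R,10),((.473,-.371,.10),Rt(191),10),((.473,-.371,.03),Rt(191),10)])
E
```

```text
t58.97 [ 0.5464 -0.2893  0.1532] th172.5 zdown0.820 q6 -111.4 q1 -26.2 F [-0.3 -0.1 -2.5] M [-0.02 -0.65 -0.01] op 0.0396 g 40.0
rot err [0.04 0.09 0.02] pos err [-0.0002  0.0006 -0.0022]
[([271.3, 133.7], 0.6), ([284.8, 128.6], 0.61), ([278.7, 207.4], 0.15), ([249.7, 139.4], 0.93)] [267.10616871 132.45210624] [280.74827821 128.78287369]
[0.75, -0.44, 0.18, 0, 0.01, 0, 10, 0.75, -0.45, 0.19, 0.01, 0, 0, 10, -0.12, -0.3, 0.32, 0.13, -0.83, -0.43, 10, -0.07, -0.31, 0.34, 0.14, -0.82, -0.42, 10, -0.03, -0.3, 0.35, 0.13, -0.83, -0.43, 10, 0.01, -0.3, 0.35, 0.14, -0.82, -0.43, 10, 0.05, -0.29, 0.35, 0.13, -0.83, -0.42, 10, 0.1, -0.28, 0.35, 0.14, -0.82, -0.43, 10, 0.14, -0.27, 0.34, 0.13, -0.83, -0.42, 10, 0, 0, 0.78, 0, 0, 0, 10, 0, 0, 0.78, 0, 0, 0, 10, 0, 0, 0.78, 0, 0, 0, 10]
```

Held steady for over 4 s. As insurance I'll hold once more, 5 mm closer and 2 mm lower, since the view suggests the nose is slightly far.

apply_moves:
  steps: [-0.18,0.02,0.03,0,0,0,10,0,0,0,0,0,0,10,0,0,0,0,0,0,10,0,0,0,0,0,0,10,0,0,0,0,0,0,10,0,0,0,0,0,0,10,0,0,0,0,0,0,10,0,0,0,0,0,0,10,0,0,0,0,0,0,10,0,0,0,0,0,0,10,0,0,0,0,0,0,10,0,0,0,0,0,0,10]

```text
t: 60.17
tool_pos: [0.5504, -0.2892, 0.1494]
orientation: [-0.166, -2.528, -0.053]
force: [-0.5, 0.6, -2.1]
opening: 0.0397
gripper_force: 40.0
```

apply_moves:
  steps: [0,0,0,0,0,0,10,0,0,0,0,0,0,10,0,0,0,0,0,0,10,0,0,0,0,0,0,10,0,0,0,0,0,0,10,0,0,0,0,0,0,10,0,0,0,0,0,0,10,0,0,0,0,0,0,10,0,0,0,0,0,0,10,0,0,0,0,0,0,10,0,0,0,0,0,0,10,0,0,0,0,0,0,10]

```text
t: 61.17
tool_pos: [0.5504, -0.2892, 0.1494]
orientation: [-0.166, -2.528, -0.053]
force: [-0.3, -0.6, -1.4]
opening: 0.0395
gripper_force: 40.0
```

apply_moves:
  steps: [0,0,0,0,0,0,10,0,0,0,0,0,0,10,0,0,0,0,0,0,10,0,0,0,0,0,0,10,0,0,0,0,0,0,10,0,0,0,0,0,0,10,0,0,0,0,0,0,10,0,0,0,0,0,0,10,0,0,0,0,0,0,10,0,0,0,0,0,0,10,0,0,0,0,0,0,10,0,0,0,0,0,0,10]

```text
t: 62.17
tool_pos: [0.5504, -0.2892, 0.1494]
orientation: [-0.166, -2.528, -0.053]
force: [0.0, -0.3, -3.1]
opening: 0.0399
gripper_force: 40.0
```

apply_moves:
  steps: [0,0,0,0,0,0,10,0,0,0,0,0,0,10,0,0,0,0,0,0,10,0,0,0,0,0,0,10,0,0,0,0,0,0,10,0,0,0,0,0,0,10,0,0,0,0,0,0,10,0,0,0,0,0,0,10]

```text
t: 62.83
tool_pos: [0.5504, -0.2892, 0.1494]
orientation: [-0.166, -2.528, -0.053]
force: [-0.8, 0.4, -2.4]
opening: 0.0398
gripper_force: 40.0
```

```bash
python3 - <<'E'
from sc import *
st()
R,n,t=Rn_card()
plan([((.49,-.31,.17),R,10),((.472,-.371,.10),Rt(191),10)])
E
```

```text
t62.83 [ 0.5504 -0.2892  0.1494] th172.5 zdown0.820 q6 -111.3 q1 -26.1 F [-0.8  0.4 -2.4] M [ 0.02 -0.67 -0.03] op 0.0398 g 40.0
[0.65, -0.32, 0.18, 0, 0, 0, 10, 0.65, -0.31, 0.17, 0, 0.01, 0, 10, 0.65, -0.32, 0.18, 0.01, 0, 0, 10, -0.15, -0.3, 0.3, 0.13, -0.83, -0.43, 10, -0.11, -0.3, 0.32, 0.14, -0.82, -0.42, 10, -0.07, -0.3, 0.32, 0.13, -0.83, -0.43, 10, -0.03, -0.3, 0.34, 0.14, -0.82, -0.43, 10, 0.01, -0.29, 0.34, 0.13, -0.83, -0.42, 10, 0.06, -0.29, 0.34, 0.13, -0.82, -0.43, 10, 0.1, -0.28, 0.34, 0.14, -0.83, -0.42, 10]
```

apply_moves:
  steps: [0.65,-0.32,0.18,0,0,0,10,0.65,-0.31,0.17,0,0,0,10,0.65,-0.32,0.18,0,0,0,10,-0.15,-0.3,0.3,0.13,-0.83,-0.43,10,-0.11,-0.3,0.32,0.14,-0.82,-0.42,10,-0.07,-0.3,0.32,0.13,-0.83,-0.43,10,-0.03,-0.3,0.34,0.14,-0.82,-0.43,10,0.01,-0.29,0.34,0.13,-0.83,-0.42,10,0.06,-0.29,0.34,0.13,-0.82,-0.43,10,0.1,-0.28,0.34,0.14,-0.83,-0.42,10,0,0,0,0,0,0,10,0,0,0,0,0,0,10]

```text
t: 63.83
tool_pos: [0.4698, -0.3707, 0.0995]
orientation: [0.294, -3.127, -0.004]
force: [0.5, -0.1, -1.8]
opening: 0.0397
gripper_force: 40.0
```

```bash
python3 - <<'E'
from sc import *
st()
plan([((.472,-.371,.03),Rt(190),10)])
im=eyes.read_camera('side');print([(np.round(d['xy'],1).tolist(),round(d['conf'],2)) for k in('scanner_window','scanner_mid') for d in eyes.place_of('side',k)[:2]],proj('side',(.472,-.371,.107)),proj('side',(.546,-.357,.107)))
E
```

```text
t63.83 [ 0.4698 -0.3707  0.0995] th-169.3 zdown1.000 q6 -144.0 q1 -43.2 F [ 0.5 -0.1 -1.8] M [ 0.08 -0.17 -0.01] op 0.0397 g 40.0
[-0.02, -0.01, 0.77, 0.01, 0, 0.04, 10, -0.03, -0.01, 0.77, 0.01, -0.01, 0.04, 10, -0.02, 0, 0.78, 0, 0, 0.04, 10]
[([292.6, 132.1], 0.78), ([313.0, 138.7], 0.83)] [310.10138913 136.85316176] [290.68980783 132.34031795]
```

Lower onto the mat (contact expected with TCP near 0.012), release and lift.

apply_moves:
  steps: [-0.02,0,0.8,0,0,0,10,-0.02,0,0.8,0,0,0,10,0,0,0.8,0,0,0,10,0,0,0.2,0,0,0,10,0,0,0.15,0,0,0,10,0,0,0,0,0,0,10]

```text
t: 64.48
tool_pos: [0.4739, -0.3703, 0.0174]
orientation: [-0.301, 3.126, 0.002]
force: [0.3, 0.3, -2.3]
opening: 0.04
gripper_force: 40.0
```

apply_moves:
  steps: [0,0,0.1,0,0,0,10,0,0,0,0,0,0,10]

```text
t: 64.65
tool_pos: [0.4744, -0.3715, 0.0159]
orientation: [-0.3, 3.124, -0.002]
force: [0.3, -0.0, -2.7]
opening: 0.0399
gripper_force: 40.0
```

apply_moves:
  steps: [0,0,0.08,0,0,0,10,0,0,0.04,0,0,0,10,0,0,0,0,0,0,10]

```text
t: 64.9
tool_pos: [0.4742, -0.3715, 0.0127]
orientation: [-0.299, 3.124, -0.002]
force: [-1.3, 1.7, 3.9]
opening: 0.04
gripper_force: 40.0
```

apply_moves:
  steps: [0,0,0,0,0,0,80,0,0,0,0,0,0,80,0,0,0,0,0,0,80,0,0,0,0,0,0,80,0,0,0,0,0,0,80,0,0,0,0,0,0,80,0,0,0,0,0,0,80,0,0,-0.6,0,0,0,80,0,0,-1,0,0,0,80,0,0,-1,0,0,0,80,0,0,-1,0,0,0,80,0,0,-1,0,0,0,80]

```text
t: 65.9
tool_pos: [0.4728, -0.3706, 0.1501]
orientation: [-0.299, 3.126, 0.001]
force: [0.2, -0.4, 0.5]
opening: 0.0744
gripper_force: 0.0
```

apply_moves:
  steps: [1,0,-0.5,0,0,0.5,80,1,0,0,0,0,0.5,80,1,0,0,0,0,0.5,80,0,0,0,0,0,0,80]

```text
t: 66.23
tool_pos: [0.3801, -0.3838, 0.1638]
orientation: [0.045, -3.141, -0.001]
force: [-0.8, 1.1, -1.0]
opening: 0.0745
gripper_force: 0.0
```

```bash
python3 - <<'E'
from n import *
from plan import *
st()
ims={c:eyes.read_camera(c) for c in('top','side')}
for c in('top','side'):
    for n in('scanner_mid','scanner_window','nut_white_mid','nut_red_mid','nut_blue_mid','nut_green_mid','solvent','ink'): print(c,n,[(np.round(d['xy'],1).tolist(),round(d['conf'],2)) for d in eyes.place_of(c,n)[:2]])
print(proj('top',(.474,-.371,.021)),proj('side',(.474,-.371,.021)))
for k,X in dict(green=(.626,.134,.071),white=(.635,-.025,.071),blue=(.418,-.0064,.025),red=(.4265,-.1163,.025)).items(): print(k,proj('top',X).round(1),proj('side',X).round(1))
# same-height check: collar edge vs stud tip profile along image vertical
E
```

```text
t66.23 [ 0.3801 -0.3838  0.1638] th-178.4 zdown1.000 q6 -142.3 q1 -50.7 F [-0.8  1.1 -1. ] M [ 0.09 -0.17 -0.04] op 0.0745 g 0.0
top scanner_mid [([372.1, 215.3], 0.96)]
top scanner_window [([365.9, 189.2], 0.81)]
top nut_white_mid []
top nut_red_mid [([286.0, 231.8], 0.77)]
top nut_blue_mid [([246.0, 232.5], 0.83)]
top nut_green_mid [([127.9, 265.8], 0.88), ([200.4, 161.4], 0.87)]
top solvent [([140.4, 131.8], 0.7), ([351.5, 140.9], 0.32)]
top ink [([402.3, 165.4], 0.95), ([351.1, 140.7], 0.45)]
side scanner_mid [([309.1, 154.9], 0.74)]
side scanner_window [([291.0, 150.3], 0.61), ([307.9, 156.0], 0.43)]
side nut_white_mid [([220.2, 177.0], 0.55), ([308.8, 157.1], 0.34)]
side nut_red_mid [([285.6, 196.0], 0.56)]
side nut_blue_mid [([268.5, 216.7], 0.73)]
side nut_green_mid [([191.3, 209.6], 0.87), ([274.8, 288.5], 0.75)]
side solvent [([131.7, 249.8], 0.8), ([280.1, 209.1], 0.49)]
side ink [([284.5, 133.2], 0.72)]
[371.02010158 215.2393202 ] [307.73556081 155.48841007]
green [202.1 161.7] [191.8 206.5]
white [256.2 158.9] [218.9 179. ]
blue [249.6 233.1] [270.  216.2]
red [286.3 230.5] [284.7 196.6]
```

```bash
python3 -c "
from plan import *
print(robot.close_job())"
```

```text
the job is handed in; nothing more can be done
None
```

The job is handed in, with no verdict shown: white is home on the right stud and green on the left, blue and red are in the tray, and the barcode was scanned for over 3 s at about 10 cm before the scanner was laid back on its mat.

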